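# Put the finished stones and dressing sticks away in the lapidary bench drawer

### The job

First swing the bench lamp by its knob away from the drawer unit until its shade hangs centred over the grey splash pan; then pull the drawer fully open and put every polished gemstone on the bench into its left, blue-lined lane and every white dressing stick into its right, yellow-lined lane, lying below the rim. Finally push the drawer fully shut, leave the lamp over the pan, and leave everything else on the bench where it is.

Things in the scene. Friction and masses are not known exactly. Their poses are not given: they have to be found in the camera images.
- lamp (a joint): swing of the bench lamp about its upright post, rad: 0 = its arm points along the lamp base's own +y (towards the drawer unit), growing anticlockwise seen from above (towards the robot); range -0.1 to 1.75; it stays where it is left (light friction)
- lamp_knob (a point): grip point on the black vertical knob on top of the lamp's pale conical shade: knob 22 mm diameter, 45 mm tall above the shade, this point 28 mm above the shade's top and 20 mm below the knob's top, straight above the middle of the shade (shade 120 mm wide at its lower rim, 95 mm tall); 270 mm from the post's axis
- lamp_hinge (a point): on the axis of the lamp's upright post (26 mm thick, on a 130 mm round dark foot), where the arm turns about the vertical, 220 mm above the bench
- pan_centre (a point): centre of the inner floor of the grey open splash pan (200 x 160 x 40 mm, fixed to the bench) near the grinder on the robot's right
- cabinet: low green drawer unit, 260 (its x) x 270 (its y) x 76 mm, fixed; origin: centre of its underside; its front faces its own -x, towards the robot; a carton is fixed on the rear part of its top (60 mm tall, from 35 mm behind the centre backwards)
- drawer (a joint): how far the white-fronted drawer is pulled out towards the unit's -x, m: 0 = shut, 0.175 = fully open, where it stops; it stays where it is left
- drawer_handle (a point): middle of the drawer's steel bar handle: 110 mm long along the unit's y, 11 mm thick, axis 35 mm off the drawer front, about 48 mm above the bench; moves with the drawer
- stone_bay (a point): on the floor of the drawer's left lane (on the unit's +y side, blue lining), midway along the 169 mm that are uncovered when the drawer is fully open; axes parallel to the unit's; lane 116 mm wide (y), side walls and middle divider 6 mm thick and 40 mm high above this floor; moves with the drawer. The unit's top, 76 mm above the bench, covers the lane beyond the uncovered length.
- stick_bay (a point): the same point in the right lane (on the unit's -y side, yellow lining)
- stone0: polished green gemstone with rounded edges, 46 x 34 x 20 mm along its x, y, z, 80 g; origin: its centre; may be absent
- stone1: polished red-brown gemstone with rounded edges, 46 x 34 x 20 mm along its x, y, z, 80 g; origin: its centre; may be absent
- stone2: polished purple gemstone with rounded edges, 46 x 34 x 20 mm along its x, y, z, 80 g; origin: its centre; may be absent
- stick0: white square dressing stick with a grey band, 50 x 22 x 22 mm along its x, y, z, 50 g; origin: its centre; may be absent
- stick1: white square dressing stick with a grey band, 50 x 22 x 22 mm along its x, y, z, 50 g; origin: its centre; may be absent
- stick2: white square dressing stick with a grey band, 50 x 22 x 22 mm along its x, y, z, 50 g; origin: its centre; may be absent
- tape: yellow roll of tape lying flat, 66 mm across, 20 mm high; not part of the job, leave it where it is; origin: its underside's centre
- brush: hand brush lying on the bench; not part of the job, leave it where it is; origin: its underside's centre
- wax_pot: blue lidded pot, 56 mm across, 50 mm tall; not part of the job, leave it where it is; origin: its underside's centre
- jar: amber glass jar, 64 mm across, 50 mm tall; not part of the job, leave it where it is; origin: its underside's centre
- dish: white open bowl, 90 mm across, 45 mm tall; not part of the job, leave it where it is; origin: its underside's centre
- screwdriver: screwdriver lying on the bench; not part of the job, leave it where it is; origin: its underside's centre
- wheel: terracotta-coloured grinding disc lying flat, 80 mm across, 16 mm high; not part of the job, leave it where it is; origin: its underside's centre
Not all that is in view belongs to the job. Several things have the shape of the stone2; the one meant has the colours described above.

How it is judged:
On the way, in this order (a step that is already met when the one before it is completed fails the run):
1. the lamp hangs over the splash pan, the drawer not yet pulled open (horizontal distance between lamp_knob and pan_centre below 0.05 m and value of joint drawer below 0.08 m), for 0.2 s.
2. the drawer is pulled fully open (value of joint drawer above 0.155 m), for 0.2 s.
3. every stone lies in the blue lane and every stick in the yellow lane, let go, with the drawer still open (x of stone0 in the frame of stone_bay between -0.09 and 0.135 m and y of stone0 in the frame of stone_bay between -0.06 and 0.06 m and z of stone0 in the frame of stone_bay between 0 and 0.04 m and contact force between each of stone0, stone1, stone2, stick0, stick1, stick2 and the fingers below 0.1 N and x of stone1 in the frame of stone_bay between -0.09 and 0.135 m and y of stone1 in the frame of stone_bay between -0.06 and 0.06 m and z of stone1 in the frame of stone_bay between 0 and 0.04 m and x of stone2 in the frame of stone_bay between -0.09 and 0.135 m and y of stone2 in the frame of stone_bay between -0.06 and 0.06 m and z of stone2 in the frame of stone_bay between 0 and 0.04 m and x of stick0 in the frame of stick_bay between -0.09 and 0.135 m and y of stick0 in the frame of stick_bay between -0.06 and 0.06 m and z of stick0 in the frame of stick_bay between 0 and 0.04 m and x of stick1 in the frame of stick_bay between -0.09 and 0.135 m and y of stick1 in the frame of stick_bay between -0.06 and 0.06 m and z of stick1 in the frame of stick_bay between 0 and 0.04 m and x of stick2 in the frame of stick_bay between -0.09 and 0.135 m and y of stick2 in the frame of stick_bay between -0.06 and 0.06 m and z of stick2 in the frame of stick_bay between 0 and 0.04 m and value of joint drawer above 0.08 m), for 0.2 s.
At the end, for the whole second after the job is handed in: the drawer is shut to within 10 mm, every gemstone lies in its left (blue) lane and every dressing stick in its right (yellow) lane, their centres less than 40 mm above the lane floor, released, and the middle of the lamp's shade is within 50 mm of the point above the pan's centre (horizontal distance between lamp_knob and pan_centre below 0.05 m and value of joint drawer below 0.01 m and x of stone0 in the frame of stone_bay between -0.09 and 0.135 m and y of stone0 in the frame of stone_bay between -0.06 and 0.06 m and z of stone0 in the frame of stone_bay between 0 and 0.04 m and contact force between each of stone0, stone1, stone2, stick0, stick1, stick2 and the fingers below 0.1 N and x of stone1 in the frame of stone_bay between -0.09 and 0.135 m and y of stone1 in the frame of stone_bay between -0.06 and 0.06 m and z of stone1 in the frame of stone_bay between 0 and 0.04 m and x of stone2 in the frame of stone_bay between -0.09 and 0.135 m and y of stone2 in the frame of stone_bay between -0.06 and 0.06 m and z of stone2 in the frame of stone_bay between 0 and 0.04 m and x of stick0 in the frame of stick_bay between -0.09 and 0.135 m and y of stick0 in the frame of stick_bay between -0.06 and 0.06 m and z of stick0 in the frame of stick_bay between 0 and 0.04 m and x of stick1 in the frame of stick_bay between -0.09 and 0.135 m and y of stick1 in the frame of stick_bay between -0.06 and 0.06 m and z of stick1 in the frame of stick_bay between 0 and 0.04 m and x of stick2 in the frame of stick_bay between -0.09 and 0.135 m and y of stick2 in the frame of stick_bay between -0.06 and 0.06 m and z of stick2 in the frame of stick_bay between 0 and 0.04 m); the robot touches nothing.
It fails at once if a bystander (tape, brush, blue pot, jar, white bowl, screwdriver or grinding disc) is shoved more than 50 mm from its place (distance of any of tape, brush, wax_pot, jar, dish, screwdriver, wheel from where it was at the start of the episode above 0.05 m).
It fails at once if a piece falls off the bench (height (world z) of any of stone0, stone1, stone2, stick0, stick1, stick2 below -0.05 m).
Of stone0, stone1, stone2, stick0, stick1, stick2 only 4 to 6 are there at a start; the rules pass over those that are not, and their reading is None.
At some moment in a run one of stone0, stone1, stone2, stick0, stick1, stick2 may be knocked a few centimetres aside while the robot is not near it.
Once in a run the grip may slacken for a moment while it holds something.
It also fails if it takes over 210 s, if anything falls off the work surface, if the arm or the gripper's body presses on something with over 40 N, if the wrist force passes 120 N, or if a joint passes its speed limit or range.

### The arm

A 6-joint arm with a two-finger parallel gripper is mounted at the origin on the work surface. World frame = base frame: x ahead of the robot, y to its left, z up, the work surface at z = 0. Lengths are in m, angles in rad, forces in N, time in s.
With the tool pointing down it reaches from about 0.3 to 0.875 m from the base axis. Payload 6.4 kg.
Tool frame: the origin (TCP) lies on the centre line of the jaws, within the pads' length; the fingertips stand 11 mm ahead of it and the grasp point (between the pads) lies 8 mm behind it; y points along the fingers, z is the direction in which the jaws open and shut, and the axes are right-handed (so a half turn about y gives the same grasp; the last joint's range is limited). The gripper opens to 88 mm and grips with 3 to 60 N. Pads are 18 mm wide; open, the fingers measure 123 mm over their backs; the gripper's body (75 mm by 187 mm) begins 45 mm behind the grasp point.
Start: joints at [1.017, 0.181, 1.607, -0, 1.354, -0.206], TCP at [0.196, 0.541, 0.25] pointing down, gripper open.
Joint ranges: [-2.99, 2.99], [-0.89, 2.07], [0.3, 2.58], [-1.14, 4.28], [0, 2.63], [-3.12, 3.12]. Speed limits (rad/s): [2.57, 2.57, 3.01, 3.14, 3.14, 3.14].

### API

Orientations are given as a unit quaternion [w, x, y, z].
In Python, from plant import env gives the robot as it stands.
- The arm moves only by the shell command python3 -m pendant 'ROWS' [FORCE]. ROWS is JSON, a list of rows, each a list of 5 numbers: the opening, from -1 (shut) to 1 (fully open), then the shift along the world's x, y, z as a fraction of full scale, then the turn about the world's z as a fraction of full scale. A call has 1 to 8 rows; each row shifts and turns the commanded pose from where the row before left it; what a row does not reach is not made up. Full scale, the value 1, is 0.05 m for a shift and 120 degrees for a turn. A row lasts 1/8 s, in which the tool goes at most 62.5 mm and 10.7 degrees, less where a joint would pass 70% of its speed; a pose out of reach is approached as far as the arm can. A call with a number of a shift or a turn outside -1 to 1 is refused whole. A call with a gripper value outside its range is refused whole. The fingers move at their own pace and stop on an object; FORCE is the grip in N (left out, the last holds). Time passes only in rows, so rows that do not move let the fingers close. It gives the time, the measured TCP pose, the force and the opening at its end, in the units of the state.
- env.get_state(): the state, without advancing time (a new reading comes with each control period).
- env.camera(name): name is "side" or "top" or "wrist"; returns a dict with "frame" (384x512x3 uint8, blue, green, red), "fx", "fy", "cx", "cy" (pixels), "view" (4x4, takes a point from world to camera coordinates); the wrist camera has in their place "hand_eye" (4x4, takes a point from camera to tool coordinates, whose origin is the TCP and whose axes are the tool frame's). Camera axes: x right, y up, looking along -z (the intrinsics and any distortion apply to the point x, -y, -z); pixel columns grow to the right and rows downward; lengths in m; the calibration is good to about 2 mm. A picture is of the moment at which its call begins: read the wrist's pose just before it. There is no depth.
- env.sign_off(): hands the job in, once; it reports no verdict.
The state is a dict: "time_s": time; "joint_positions": joint angles; "joint_vel": joint speeds; "joint_torque": joint torques, N m; "tool_pos": TCP position; "tool_rot": TCP orientation; "wrist_force": force on the tool from outside, world axes, zero at the start; "moment": the same for the moment, N m; "gripper_width": opening from 0.0 (shut) to 1.0 (fully open).
Only numpy, scipy, OpenCV 4.12 (cv2) and the standard library are available. Lean on these libraries where they do the work, as an engineer would, in place of code of your own. Each camera call takes 0.05 s, during which the arm holds its last target.

## Working session

There is one attempt and no reset: what is moved stays moved. The work goes in short steps, Python scripts to look and compute and a shell command to move; the robot and the scene stay as the last step left them, time stands still between calls to the robot, and variables do not carry over. Pictures are saved under pics/ and viewed, and the job is handed in when it is done.

```bash
ls; mkdir -p pics; python3 - <<'E'
from plant import env
import cv2
s=env.get_state(); print(s)
for n in ['side','top','wrist']:
    c=env.camera(n); cv2.imwrite(f'pics/{n}0.png',c['frame'])
    print(n,c['fx'],c['fy'],c['cx'],c['cy'],c.get('view'),c.get('hand_eye'),[k for k in c])
E
```

```text
pics
{'time_s': 0.0, 'joint_positions': array([ 1.01668479e+00,  1.81518832e-01,  1.60797065e+00, -2.24950106e-05,
        1.35380541e+00, -2.06330790e-01]), 'joint_vel': array([-0.00144678,  0.00082561,  0.00133378, -0.00031974, -0.00131767,
        0.0014222 ]), 'joint_torque': array([ 7.36295692e-05, -4.33871126e+01, -3.41860378e+01,  7.02629657e-02,
        3.83092964e-02, -1.06080290e-04]), 'tool_pos': array([0.19570245, 0.54013501, 0.24884066]), 'tool_rot': array([-0.69588131,  0.69700477, -0.12255473,  0.12212244]), 'wrist_force': array([-0.07777917, -0.54605381,  0.13619229]), 'moment': array([-0.01543868, -0.0070411 ,  0.04169652]), 'gripper_width': 0.9982620231555605}
side 369.59804417856424 369.59804417856424 253.17528935574407 187.24938889794953 [[-0.94578884 -0.32439642  0.0158252   0.50966396]
 [ 0.20455094 -0.55711177  0.80485116 -0.19178417]
 [-0.25227443  0.7644563   0.59326569 -1.11965573]
 [ 0.          0.          0.          1.        ]] None ['frame', 'fx', 'fy', 'cx', 'cy', 'view']
top 471.9212259941827 471.9212259941827 259.42627306396685 190.76469543241112 [[-1.05715758e-02 -9.99937680e-01 -3.58866550e-03  5.63783473e-02]
 [ 9.75808529e-01 -1.11000925e-02  2.18344915e-01 -5.56792436e-01]
 [-2.18371143e-01 -1.19360057e-03  9.75865062e-01 -1.59772153e+00]
 [ 0.00000000e+00  0.00000000e+00  0.00000000e+00  1.00000000e+00]] None ['frame', 'fx', 'fy', 'cx', 'cy', 'view']
wrist 343.3378222855812 343.3378222855812 258.23395357500937 195.04213801157303 None [[-1.86422989e-04 -9.51397830e-01 -3.07964502e-01 -8.02458811e-02]
 [-1.14627646e-03  3.07964509e-01 -9.51397156e-01 -1.35871245e-01]
 [ 9.99999326e-01  1.75650159e-04 -1.14797660e-03  9.48532214e-04]
 [ 0.00000000e+00  0.00000000e+00  0.00000000e+00  1.00000000e+00]] ['frame', 'fx', 'fy', 'cx', 'cy', 'hand_eye']
```

View pics/top0.png

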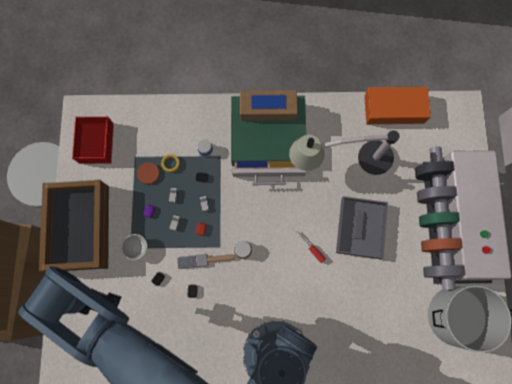

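View pics/side0.png

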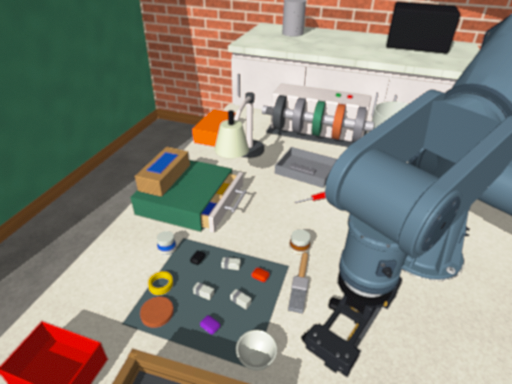

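View pics/wrist0.png

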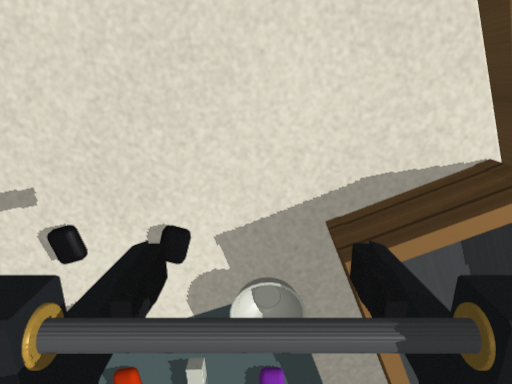

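```bash
cat > h.py <<'E'
from plant import env
import numpy as np, cv2
from scipy.spatial.transform import Rotation as R
def cam(n):
    s=env.get_state(); c=env.camera(n); c['s']=s
    if n=='wrist':
        q=s['tool_rot']; T=np.eye(4); T[:3,:3]=R.from_quat([q[1],q[2],q[3],q[0]]).as_matrix(); T[:3,3]=s['tool_pos']
        c['c2w']=T@c['hand_eye']
    else: c['c2w']=np.linalg.inv(c['view'])
    return c
def pix2w(c,u,v,z):
    d=np.array([(u-c['cx'])/c['fx'],-(v-c['cy'])/c['fy'],-1.])
    d=c['c2w'][:3,:3]@d; o=c['c2w'][:3,3]
    return o+d*(z-o[2])/d[2]
def w2pix(c,p):
    q=np.linalg.inv(c['c2w'])@np.append(p,1)
    return np.array([c['cx']+c['fx']*q[0]/-q[2], c['cy']+c['fy']*-q[1]/-q[2]])
def crop(c,name,x0,y0,x1,y1,k):
    cv2.imwrite('pics/'+name,cv2.resize(c['frame'][y0:y1,x0:x1],None,fx=k,fy=k,interpolation=cv2.INTER_CUBIC))
E
python3 - <<'E'
from h import *
c=cam('top')
crop(c,'t1.png',100,140,260,310,4)
crop(c,'t2.png',210,80,410,270,4)
f=c['frame']
for (u,v) in [(149,211),(202,229),(202,177),(158,279),(192,291),(113,299),(148,173)]:
    print(u,v,f[v,u],pix2w(c,u,v,0.01).round(3))
E
```

```text
149 211 [120  40  90] [0.499 0.448 0.01 ]
202 229 [ 37  48 129] [0.432 0.257 0.01 ]
202 177 [31 30 31] [0.623 0.26  0.01 ]
158 279 [27 26 27] [0.258 0.407 0.01 ]
192 291 [36 36 37] [0.216 0.288 0.01 ]
113 299 [22 20 19] [0.192 0.56  0.01 ]
148 173 [ 50  70 123] [0.64  0.458 0.01 ]
```

View pics/t1.png

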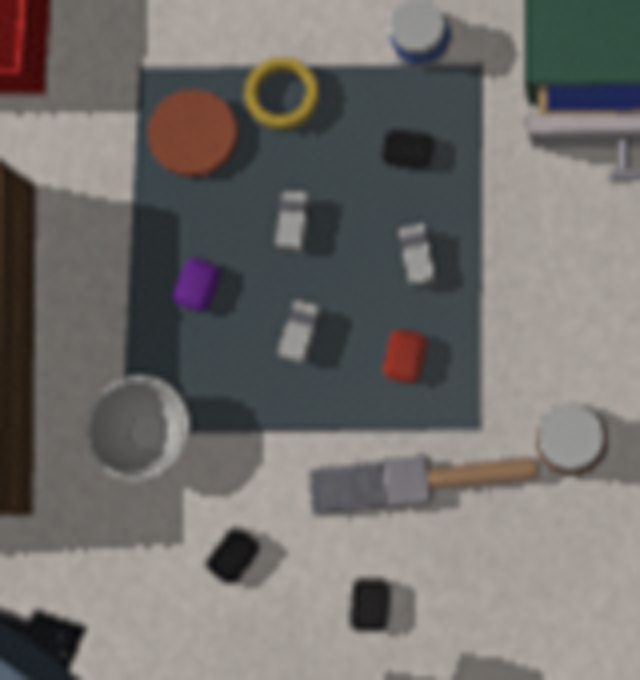

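View pics/t2.png

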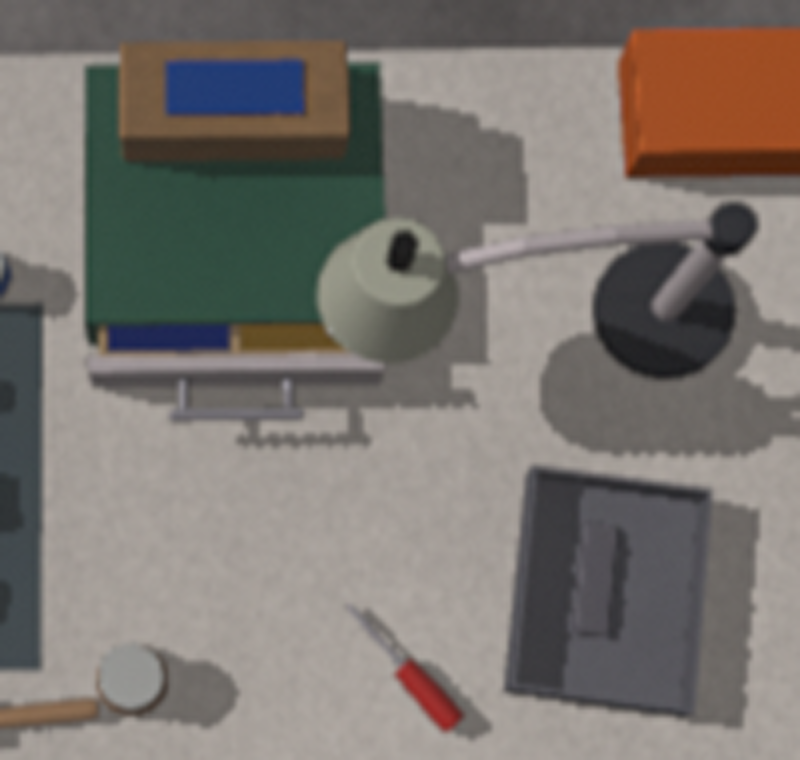

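```bash
python3 - <<'E'
from h import *
c=cam('side')
crop(c,'s1.png',120,60,360,240,3.3)
crop(c,'s2.png',120,220,320,370,4)
E
```

```text
(no output)
```

View pics/s1.png

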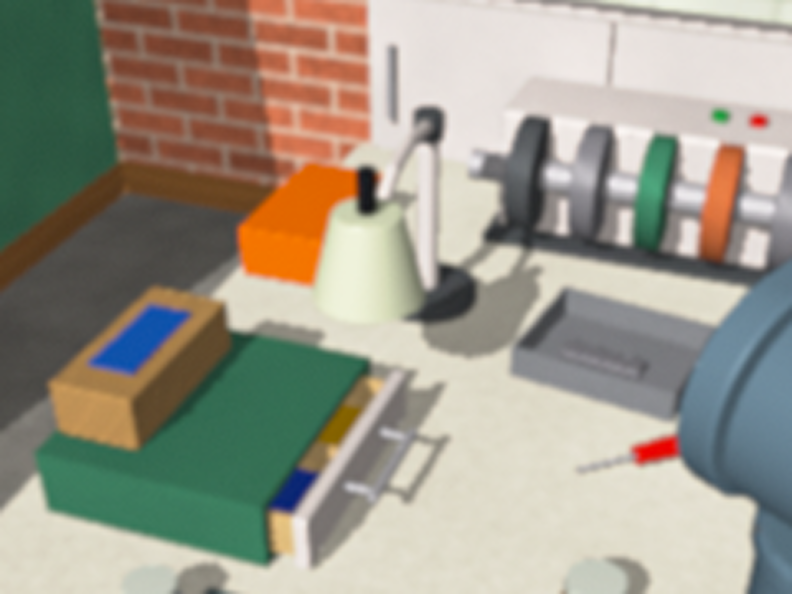

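View pics/s2.png

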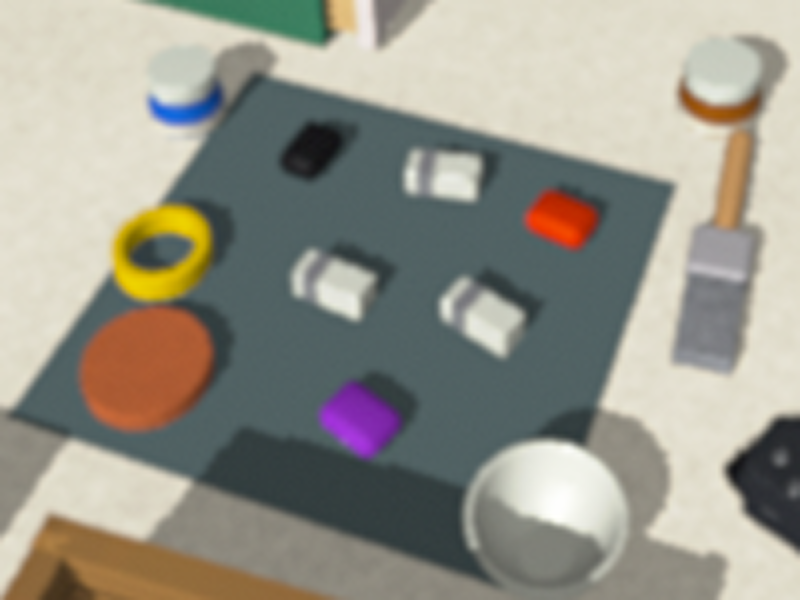

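```bash
cat >> h.py <<'E'
def tri(obs):
    A=np.zeros((3,3));b=np.zeros(3)
    for c,u,v in obs:
        d=np.array([(u-c['cx'])/c['fx'],-(v-c['cy'])/c['fy'],-1.]); d=c['c2w'][:3,:3]@d; d/=np.linalg.norm(d)
        o=c['c2w'][:3,3]; P=np.eye(3)-np.outer(d,d); A+=P; b+=P@o
    x=np.linalg.solve(A,b)
    return x,[ (w2pix(c,x)-np.array([u,v])).round(1) for c,u,v in obs]
E
python3 - <<'E'
from h import *
s=cam('side');t=cam('top')
S=lambda u,v:(s,120+u/3.3,60+v/3.3); T=lambda u,v:(t,210+u/4,80+v/4)
print('knobtop',tri([S(367,172),T(403,240)]))
print('knobbase',tri([S(367,206),T(401,263)]))
print('posttop',tri([S(430,115),T(732,228)]))
for q in [(535,468),(710,490),(692,713),(508,690)]: print('pan rim',pix2w(t,210+q[0]/4,80+q[1]/4,.04).round(3))
print('pan mean', np.mean([pix2w(t,210+q[0]/4,80+q[1]/4,.04) for q in [(535,468),(710,490),(692,713),(508,690)]],0))
for n,q in dict(h1=(172,416),h2=(302,413)).items(): print(n,pix2w(t,210+q[0]/4,80+q[1]/4,.05).round(3))
for n,q in dict(cabBL=(86,66),cabBR=(380,66),cabFL=(86,325),dfL=(92,360),dfR=(383,360)).items(): print(n,pix2w(t,210+q[0]/4,80+q[1]/4,.076).round(3))
print('foot',pix2w(t,210+664/4,80+310/4,.015).round(3))
print('handle side', [tri([S(408,497),T(172,416)]),tri([S(446,437),T(302,413)])])
E
```

```text
knobtop (array([ 0.65983141, -0.11029146,  0.29705328]), [array([-0.9, -0.3]), array([0.2, 1. ])])
knobbase (array([ 0.65743251, -0.11167617,  0.25895478]), [array([0.2, 0.1]), array([-0. , -0.2])])
posttop (array([ 0.68540175, -0.37784274,  0.2483708 ]), [array([-0.2, -0.1]), array([0.1, 0.3])])
pan rim [ 0.536 -0.249  0.04 ]
pan rim [ 0.514 -0.403  0.04 ]
pan rim [ 0.319 -0.373  0.04 ]
pan rim [ 0.34  -0.216  0.04 ]
pan mean [ 0.42744228 -0.31015147  0.04      ]
h1 [0.585 0.073 0.05 ]
h2 [ 0.586 -0.043  0.05 ]
cabBL [0.908 0.148 0.076]
cabBR [ 0.905 -0.12   0.076]
cabFL [0.662 0.148 0.076]
dfL [0.63  0.142 0.076]
dfR [ 0.627 -0.114  0.076]
foot [ 0.688 -0.379  0.015]
handle side [(array([0.56536606, 0.07016517, 0.05749345]), [array([-5.2, -1.7]), array([0.8, 4.9])]), (array([ 0.56723568, -0.04505012,  0.04810753]), [array([-5.3, -1.7]), array([0.8, 5.3])])]
```

```bash
cat >> h.py <<'E'
def st():
    s=env.get_state(); q=s['tool_rot']; M=R.from_quat([q[1],q[2],q[3],q[0]]).as_matrix()
    z=M[:,2]; print('t',round(s['time_s'],2),'pos',s['tool_pos'].round(4),'jawyaw',round(np.degrees(np.arctan2(z[1],z[0])),1),'y',M[:,1].round(3),'F',s['wrist_force'].round(1),'w',round(s['gripper_width'],3),'j6',s['joint_positions'][5].round(2))
    return s
E
python3 -c "
from h import *
st()"
```

```text
t 0.35 pos [0.1959 0.5405 0.2495] jawyaw 70.1 y [-0. -0. -1.] F [-0.1 -0.6  0.4] w 0.998 j6 -0.21
```

```bash
python3 -m pendant '[[1,0.7,-1,1,-0.08],[1,0.7,-1,1,-0.08],[1,0.7,-1,0.2,-0.08],[1,0.7,-1,0,-0.08],[1,0.7,-1,0,-0.08],[1,0.7,-1,0,-0.08],[1,0.7,-1,0,-0.053],[1,0.7,-1,0,0]]' 5; python3 -m pendant '[[1,0.7,-1,0,0],[1,0.7,-1,0,0],[1,0.7,-1,0,0],[1,0.7,-1,0,0],[1,0,0,0,0],[1,0,0,0,0]]'; python3 -c "
from h import *
st(); c=cam('wrist'); cv2.imwrite('pics/w1.png',c['frame']); c=cam('side'); crop(c,'s3.png',120,20,360,200,3.3)"
```

```text
time_s: 1.35
tool_pos: [0.4623, 0.1596, 0.3393]
tool_rot: [0.526, -0.525, 0.473, -0.473]
wrist_force: [1.0, 0.8, 0.4]
gripper_width: 0.999
time_s: 2.1
tool_pos: [0.6011, -0.0384, 0.3385]
tool_rot: [-0.526, 0.526, -0.473, 0.472]
wrist_force: [0.3, 0.0, 0.6]
gripper_width: 1.003
t 2.1 pos [ 0.6011 -0.0384  0.3385] jawyaw 6.1 y [-0.001  0.001 -1.   ] F [0.3 0.  0.6] w 1.003 j6 -0.37
```

View pics/w1.png

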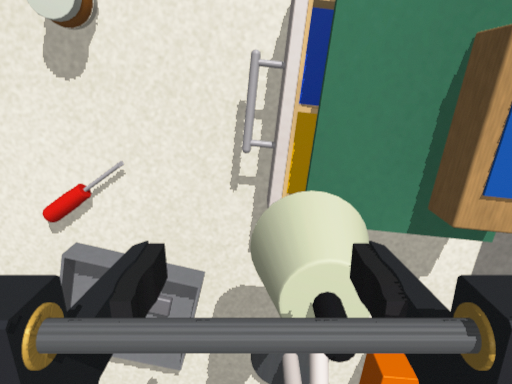

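View pics/s3.png

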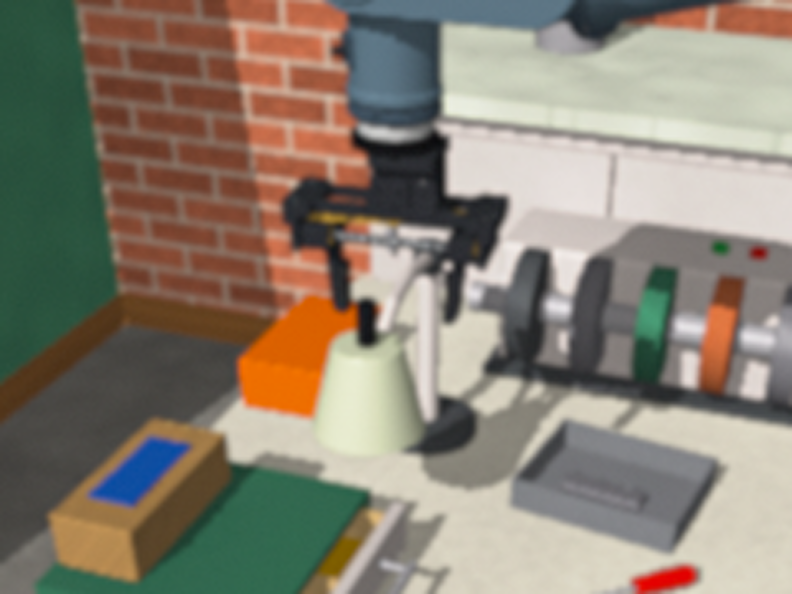

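```bash
python3 -c "
from h import *
c=cam('wrist');print(pix2w(c,327,304,.298))
t=cam('top');print([pix2w(c,u,v,.05) for u,v in [(257,54),(248,148)]]);print(w2pix(c,c['s']['tool_pos']))"
```

```text
[ 0.64736621 -0.07776087  0.298     ]
[array([0.58765775, 0.07611773, 0.05      ]), array([ 0.58813234, -0.03311358,  0.05      ])]
[257.57444546 273.7807429 ]
```

```bash
python3 -c "
from h import *
c=cam('wrist');print(pix2w(c,338,350,.298),pix2w(c,328,302,.255))
print(tri([(c,338,350),(cam('top'),310.7,140)]))"
```

```text
[ 0.66036516 -0.11092031  0.298     ] [ 0.66146752 -0.10545562  0.255     ]
(array([ 0.66070167, -0.10916911,  0.3002968 ]), [array([1.8, 0.5]), array([0. , 0.4])])
```

```bash
python3 -m pendant '[[1,0.6,-0.72,0,0],[1,0.58,-0.72,0,0],[1,0,0,0,0],[1,0,0,0,0],[1,0,0,-0.6,0],[1,0,0,-0.6,0],[1,0,0,0,0],[1,0,0,0,0]]'; python3 -c "
from h import *
st(); c=cam('wrist'); cv2.imwrite('pics/w2.png',c['frame'])"
```

```text
time_s: 3.4
tool_pos: [0.6607, -0.1099, 0.2808]
tool_rot: [0.526, -0.526, 0.472, -0.473]
wrist_force: [0.4, 0.1, 0.5]
gripper_width: 1.0
t 3.4 pos [ 0.6607 -0.1099  0.2808] jawyaw 6.2 y [ 0.002 -0.001 -1.   ] F [0.4 0.1 0.5] w 1.0 j6 -0.45
```

View pics/w2.png

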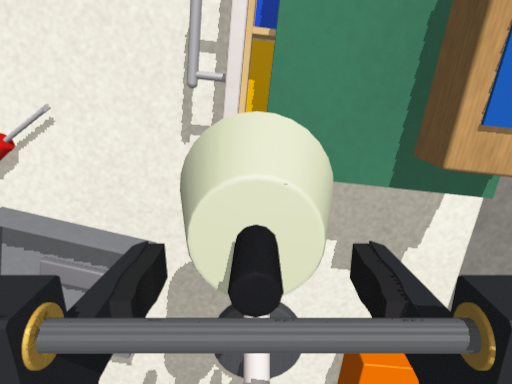

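```bash
python3 -m pendant '[[-1,0,0,-0.06,0],[-1,0,0,0,0],[-1,0,0,0,0],[-1,0,0,0,0],[-1,0,0,0,0],[-1,0,0,0,0]]' 12; python3 -c "
from h import *
st()
h=np.array([.687,-.379]);a0=np.degrees(np.arctan2(.2685,-.0265));a=np.radians(np.linspace(a0,165.3,15))
p=h+.27*np.c_[np.cos(a),np.sin(a)];print(a0,p[[0,-1]]);print((np.diff(p,axis=0)/.05).round(2).tolist(), 5/120)"
```

```text
time_s: 4.2
tool_pos: [0.6604, -0.1106, 0.2759]
tool_rot: [-0.526, 0.526, -0.473, 0.473]
wrist_force: [0.3, 0.2, -0.2]
gripper_width: 0.343
t 4.2 pos [ 0.6604 -0.1106  0.2759] jawyaw 6.1 y [-0.  0. -1.] F [ 0.3  0.2 -0.2] w 0.343 j6 -0.45
95.6366358751278 [[ 0.6604808  -0.1103055 ]
 [ 0.42583771 -0.31048535]]
[[-0.46, -0.07], [-0.46, -0.11], [-0.45, -0.15], [-0.43, -0.18], [-0.41, -0.22], [-0.39, -0.26], [-0.37, -0.29], [-0.34, -0.32], [-0.31, -0.35], [-0.28, -0.37], [-0.25, -0.4], [-0.21, -0.42], [-0.18, -0.43], [-0.14, -0.45]] 0.041666666666666664
```

```bash
python3 -m pendant '[[-1,0,0,0,0],[-1,0,0,0,0],[-1,-0.46,-0.07,0,0.0415],[-1,-0.46,-0.11,0,0.0415]]'; python3 -m pendant '[[-1,-0.45,-0.15,0,0.0415],[-1,-0.43,-0.18,0,0.0415],[-1,-0.41,-0.22,0,0.0415],[-1,-0.39,-0.26,0,0.0415],[-1,-0.37,-0.29,0,0.0415],[-1,0,0,0,0],[-1,0,0,0,0]]'
```

```text
time_s: 4.7
tool_pos: [0.6141, -0.1197, 0.2759]
tool_rot: [0.566, -0.566, 0.424, -0.424]
wrist_force: [1.5, -3.2, -0.1]
gripper_width: 0.244
time_s: 5.58
tool_pos: [0.5124, -0.1754, 0.2759]
tool_rot: [-0.643, 0.643, -0.293, 0.294]
wrist_force: [3.8, -4.9, -4.6]
gripper_width: 0.245
```

```bash
python3 -m pendant '[[-1,-0.34,-0.32,0,0.0415],[-1,-0.31,-0.35,0,0.0415],[-1,-0.28,-0.37,0,0.0415],[-1,-0.25,-0.4,0,0.0415],[-1,-0.21,-0.42,0,0.0415],[-1,-0.18,-0.43,0,0.0415],[-1,-0.14,-0.45,0,0.0415],[-1,0,0,0,0]]'; python3 -m pendant '[[-1,0,0,0,0],[-1,0,0,0,0]]';  python3 -c "
from h import *
st(); c=cam('wrist'); cv2.imwrite('pics/w3.png',c['frame']); c=cam('top'); crop(c,'t3.png',210,80,410,270,4)"
```

```text
time_s: 6.58
tool_pos: [0.4286, -0.313, 0.276]
tool_rot: [-0.701, 0.702, -0.085, 0.089]
wrist_force: [11.1, -3.0, -5.2]
gripper_width: 0.243
time_s: 6.82
tool_pos: [0.4289, -0.3117, 0.276]
tool_rot: [-0.702, 0.702, -0.085, 0.089]
wrist_force: [11.3, -3.9, -5.2]
gripper_width: 0.241
t 6.83 pos [ 0.4289 -0.3117  0.276 ] jawyaw 75.8 y [ 0.005 -0.001 -1.   ] F [11.3 -3.9 -5.2] w 0.241 j6 -2.18
```

View pics/t3.png

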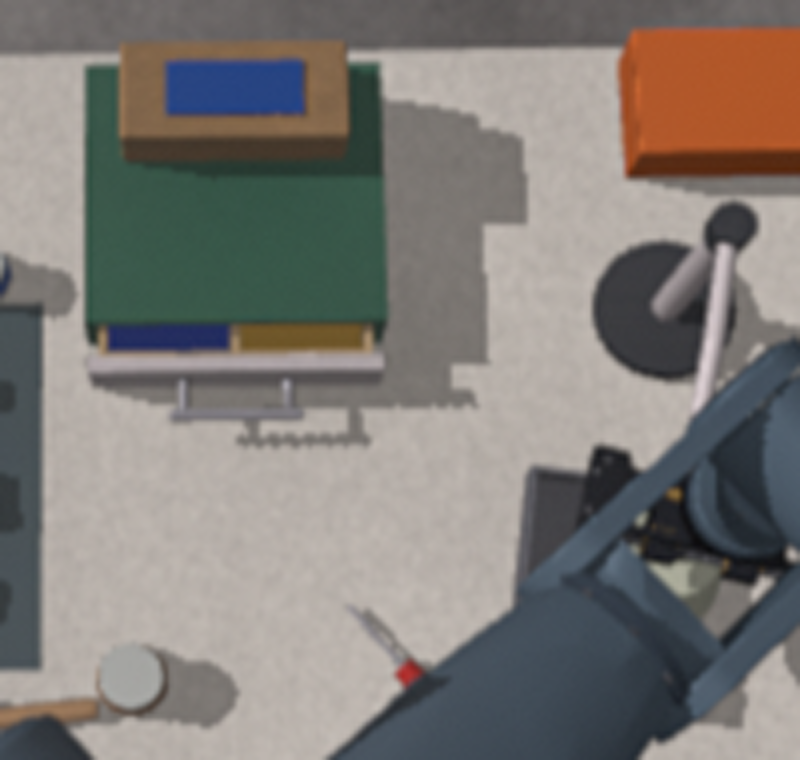

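View pics/w3.png

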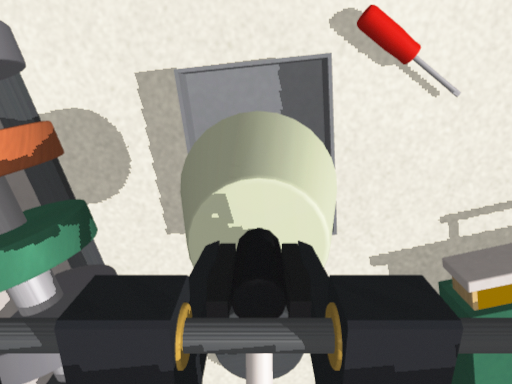

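```bash
python3 -m pendant '[[1,0,0,0,0],[1,0,0,0,0],[1,0,0,0,0],[1,0,0,0,0],[1,0,0,0,0],[1,0,0,0.6,0],[1,0,0,0.6,0],[1,0,0,0.6,0]]';  python3 -m pendant '[[1,0.4,0.82,0,-0.08],[1,0.4,0.82,0,-0.08],[1,0.4,0.82,0,-0.08],[1,0.4,0.82,0,-0.08],[1,0.4,0.82,0,-0.08],[1,0.4,0.82,0,-0.08],[1,0.4,0.82,0,-0.08],[-0.45,0.35,0.85,0,-0.072]]'; python3 -m pendant '[[-0.45,0,0,0,0],[-0.45,0,0,0,0]]'
python3 -c "
from h import *
st(); c=cam('wrist'); cv2.imwrite('pics/w4.png',c['frame']); c=cam('top'); cv2.imwrite('pics/t4.png',c['frame'][:, :]);c=cam('side'); crop(c,'s4.png',120,20,360,200,3.3)"
```

```text
time_s: 7.92
tool_pos: [0.4263, -0.3116, 0.3668]
tool_rot: [0.702, -0.702, 0.087, -0.087]
wrist_force: [-0.6, 0.0, 0.5]
gripper_width: 0.995
time_s: 8.93
tool_pos: [0.5845, 0.0192, 0.3659]
tool_rot: [-0.499, 0.499, -0.501, 0.501]
wrist_force: [-0.1, -0.3, -0.4]
gripper_width: 0.909
time_s: 9.18
tool_pos: [0.5837, 0.0176, 0.3657]
tool_rot: [-0.5, 0.501, -0.5, 0.5]
wrist_force: [-0.3, -0.5, -0.2]
gripper_width: 0.686
t 9.18 pos [0.5837 0.0176 0.3657] jawyaw 0.1 y [-0.001 -0.    -1.   ] F [-0.3 -0.5 -0.2] w 0.686 j6 -0.17
```

View pics/t4.png

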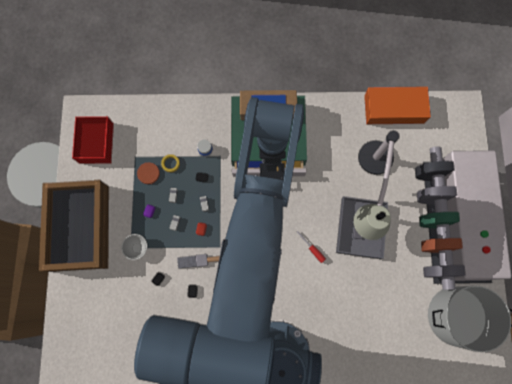

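View pics/w4.png

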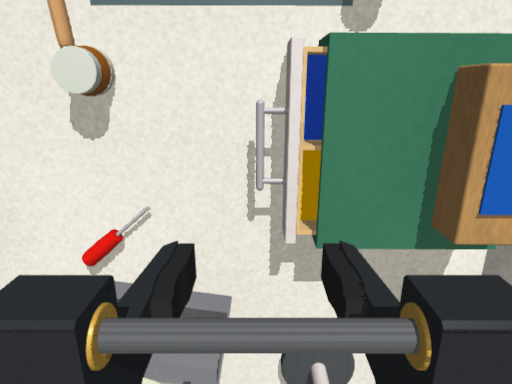

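View pics/s4.png

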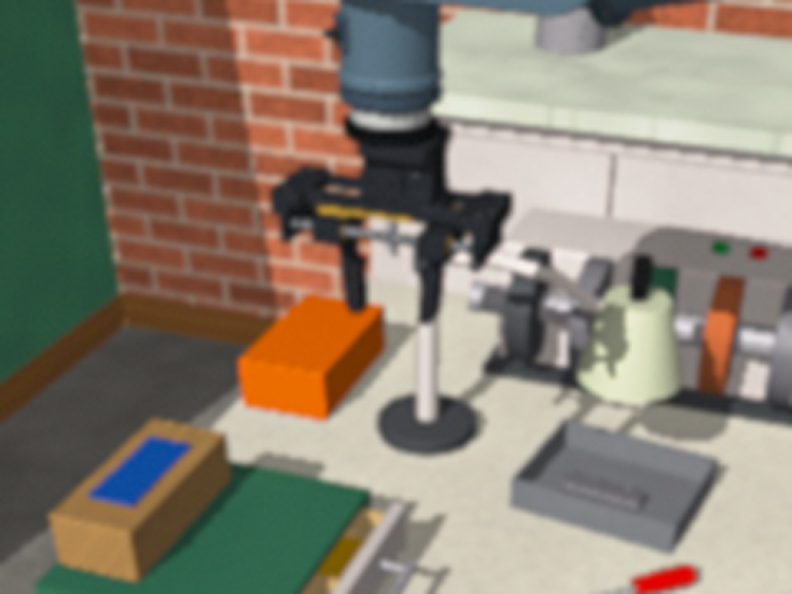

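```bash
python3 -c "
from h import *
c=cam('wrist');print([pix2w(c,u,v,.05).round(4) for u,v in [(260.5,103),(260.5,188)]], pix2w(c,291,140,.07).round(4))
t=cam('top'); crop(t,'t5.png',330,180,410,270,7); print(pix2w(t,381.5,215,.298))
print([pix2w(c,u,v,.076).round(4) for u,v in [(328,34),(318,248)]])"
```

```text
[array([0.5869, 0.075 , 0.05  ]), array([ 0.5871, -0.0379,  0.05  ])] [0.6252 0.031  0.07  ]
[ 0.42671085 -0.31129349  0.298     ]
[array([0.6631, 0.1518, 0.076 ]), array([ 0.6659, -0.1161,  0.076 ])]
```

View pics/t5.png

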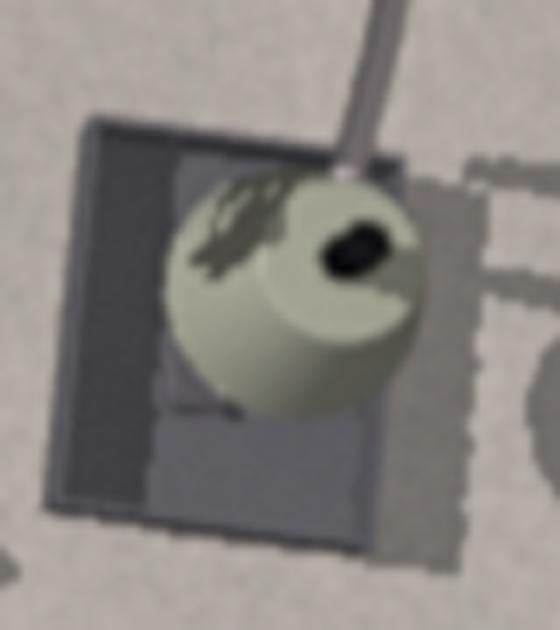

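```bash
python3 -m pendant '[[-0.45,0.07,0.02,-1,0],[-0.45,0,0,-1,0],[-0.45,0,0,-1,0],[-0.45,0,0,-1,0],[-0.45,0,0,-1,0],[-0.45,0,0,0,0],[-0.45,0,0,0,0]]'
python3 -c "
from h import *
st(); c=cam('wrist'); cv2.imwrite('pics/w5.png',c['frame'])"
```

```text
time_s: 10.3
tool_pos: [0.5886, 0.0183, 0.1179]
tool_rot: [-0.5, 0.499, -0.499, 0.501]
wrist_force: [0.4, -0.2, 0.9]
gripper_width: 0.276
t 10.3 pos [0.5886 0.0183 0.1179] jawyaw -0.0 y [ 0.002 -0.    -1.   ] F [ 0.4 -0.2  0.9] w 0.276 j6 -0.17
```

View pics/w5.png

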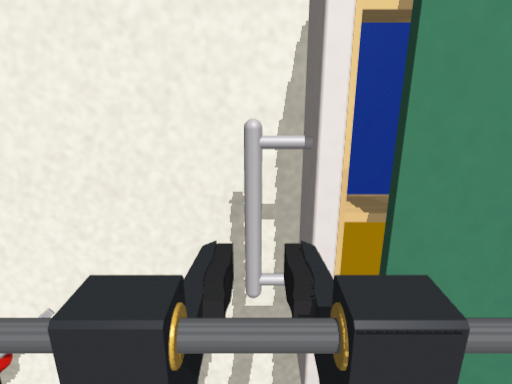

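```bash
python3 -c "
from h import *
c=cam('wrist');print([pix2w(c,u,v,.05).round(4) for u,v in [(252.5,125),(254,295)]],[pix2w(c,u,v,.06).round(4) for u,v in [(318,180)]])"
python3 -m pendant '[[-0.45,-0.02,0,-0.7,0],[-0.45,0,0,-0.7,0],[-0.45,0,0,-0.1,0],[-0.45,0,0,0,0]]'
python3 -m pendant '[[-1,0,0,0,0],[-1,0,0,0,0],[-1,0,0,0,0],[-1,0,0,0,0]]' 30; python3 -c "
from h import *
st(); c=cam('wrist'); cv2.imwrite('pics/w6.png',c['frame'])"
```

```text
[array([0.5864, 0.0765, 0.05  ]), array([ 0.5868, -0.0393,  0.05  ])] [array([0.6249, 0.0457, 0.06  ])]
time_s: 10.9
tool_pos: [0.5876, 0.0187, 0.0427]
tool_rot: [-0.5, 0.499, -0.499, 0.501]
wrist_force: [0.7, 0.2, 0.2]
gripper_width: 0.272
time_s: 11.4
tool_pos: [0.5877, 0.0187, 0.0426]
tool_rot: [-0.501, 0.499, -0.499, 0.501]
wrist_force: [-0.5, -0.6, 5.8]
gripper_width: 0.112
t 11.4 pos [0.5877 0.0187 0.0426] jawyaw -0.0 y [ 0.003 -0.    -1.   ] F [-0.5 -0.6  5.8] w 0.112 j6 -0.17
```

View pics/w6.png

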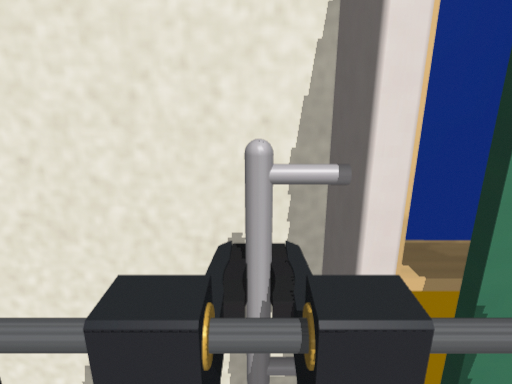

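```bash
python3 -c "
from h import *
t=cam('top');print([pix2w(t,u,v,.01).round(3) for u,v in [(297,231),(323,261)]],pix2w(t,243,250,.05).round(3))"
python3 -m pendant '[[-1,-0.3,0,0,0],[-1,-0.4,0,0,0],[-1,-0.4,0,0,0],[-1,-0.4,0,0,0],[-1,-0.4,0,0,0],[-1,-0.4,0,0,0],[-1,0,0,0,0],[-1,0,0,0,0]]' 40
```

```text
[array([ 0.421, -0.082,  0.01 ]), array([ 0.314, -0.17 ,  0.01 ])] [0.352 0.109 0.05 ]
time_s: 12.5
tool_pos: [0.4727, 0.019, 0.0426]
tool_rot: [-0.501, 0.499, -0.499, 0.501]
wrist_force: [-0.8, 2.3, 8.7]
gripper_width: 0.111
```

```bash
python3 -m pendant '[[-1,-0.3,0,0,0],[-1,-0.2,0,0,0],[-1,0,0,0,0]]'; python3 -m pendant '[[-1,-0.1,0,0,0],[-1,-0.1,0,0,0],[-1,0,0,0,0]]'; python3 -c "
from h import *
st(); c=cam('side'); cv2.imwrite('pics/s7.png',c['frame'])"
```

```text
time_s: 12.88
tool_pos: [0.4475, 0.019, 0.0426]
tool_rot: [-0.501, 0.499, -0.499, 0.501]
wrist_force: [-0.5, 3.0, 9.5]
gripper_width: 0.106
time_s: 13.25
tool_pos: [0.4384, 0.019, 0.0426]
tool_rot: [-0.501, 0.499, -0.499, 0.501]
wrist_force: [2.1, 4.0, 7.6]
gripper_width: 0.105
t 13.25 pos [0.4384 0.019  0.0426] jawyaw -0.0 y [ 0.005  0.    -1.   ] F [2.1 4.  7.6] w 0.105 j6 -0.23
```

View pics/s7.png

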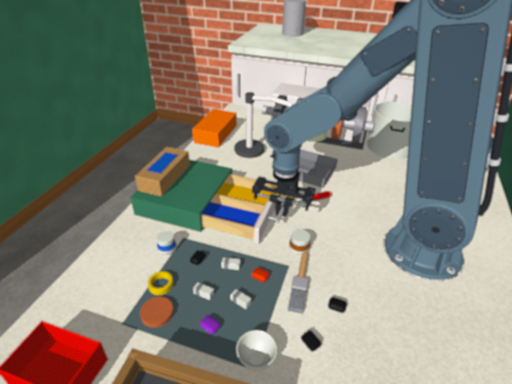

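```bash
python3 -m pendant '[[-1,-0.1,0,0,0],[-1,-0.1,0,0,0],[-1,0,0,0,0]]'; python3 -m pendant '[[-1,-0.1,0,0,0],[-1,-0.1,0,0,0],[-1,0,0,0,0]]'
```

```text
time_s: 13.68
tool_pos: [0.438, 0.0188, 0.0432]
tool_rot: [-0.506, 0.492, -0.494, 0.508]
wrist_force: [46.0, 13.1, -44.9]
gripper_width: 0.11
time_s: 14.05
tool_pos: [0.4379, 0.0158, 0.0471]
tool_rot: [-0.509, 0.488, -0.488, 0.514]
wrist_force: [68.8, 7.8, -49.7]
gripper_width: 0.113
```

```bash
python3 -m pendant '[[-1,0.2,0,0,0],[-1,0.16,0,0,0],[-1,0,0,0,0],[-0.45,0,0,0,0],[-0.45,0,0,0,0],[-0.45,0,0,0,0]]'; python3 -m pendant '[[-0.45,0,0,0.6,0],[-0.45,0,0,1,0],[-0.45,0,0,1,0],[1,0,0,1,0],[1,0,0,1,0],[1,-0.5,0.8,0.5,0],[1,-0.5,0.8,0.5,0],[1,0,0,0,0]]';python3 -c "
from h import *
st(); c=cam('wrist'); cv2.imwrite('pics/w8.png',c['frame']);c=cam('top'); cv2.imwrite('pics/t8.png',c['frame'])"
```

```text
time_s: 14.8
tool_pos: [0.4341, 0.019, 0.0407]
tool_rot: [0.5, -0.5, 0.5, -0.5]
wrist_force: [0.4, 0.0, 0.8]
gripper_width: 0.272
time_s: 15.8
tool_pos: [0.3837, 0.1008, 0.3224]
tool_rot: [0.502, -0.5, 0.498, -0.5]
wrist_force: [-0.3, -0.6, 0.2]
gripper_width: 0.817
t 15.8 pos [0.3837 0.1008 0.3224] jawyaw 0.2 y [ 0.003  0.    -1.   ] F [-0.3 -0.6  0.2] w 0.817 j6 -0.05
```

View pics/w8.png

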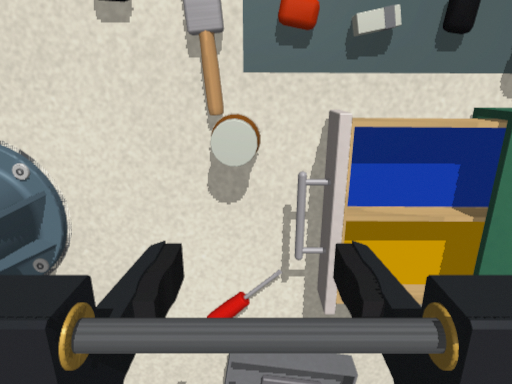

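View pics/t8.png

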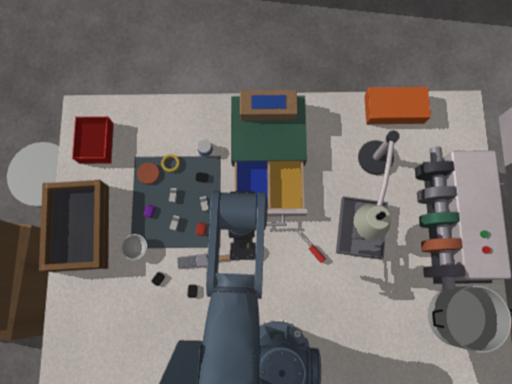

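```bash
python3 -m pendant '[[1,0.8,0.5,0.5,0],[1,0.8,0.5,0.5,0],[1,0.8,0.4,0,0],[1,0,0,0,0],[1,0,0,0,0]]';python3 -c "
from h import *
st(); c=cam('wrist'); cv2.imwrite('pics/w9.png',cv2.resize(c['frame'],None,fx=1.5,fy=1.5))"
```

```text
time_s: 16.52
tool_pos: [0.5041, 0.1678, 0.369]
tool_rot: [0.499, -0.501, 0.501, -0.5]
wrist_force: [0.7, -0.5, -0.5]
gripper_width: 0.998
t 16.52 pos [0.5041 0.1678 0.369 ] jawyaw -0.1 y [-0.004 -0.001 -1.   ] F [ 0.7 -0.5 -0.5] w 0.998 j6 0.1
```

View pics/w9.png

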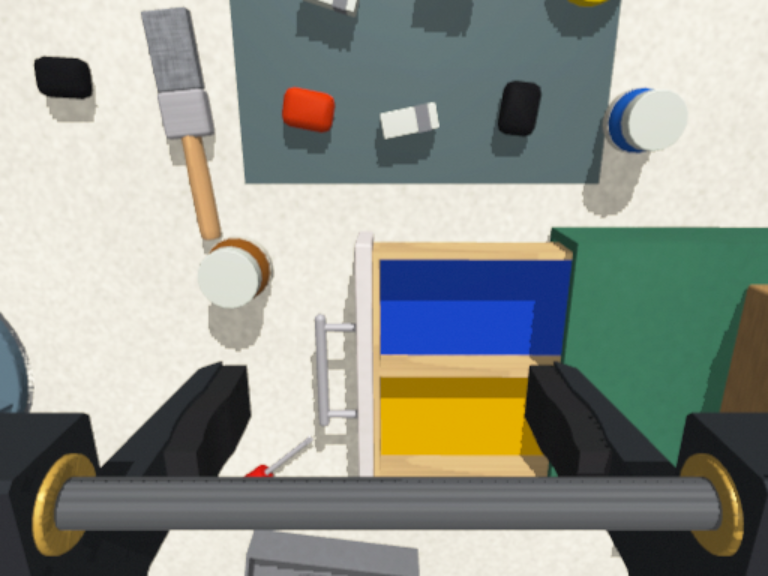

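```bash
python3 -c "
from h import *
c=cam('wrist')
P=lambda u,v,z: pix2w(c,u/1.5,v/1.5,z).round(4)
print('red',P(308,110,.01),'stick',P(409,120,.011),'stick ends',P(382,128,.011),P(437,112,.011))
print('rim FL',P(379,259,.06),'div top',P(470,357,.06),P(470,377,.06),'bottom yellow',P(470,456,.06),'unit front',P(565,300,.076))
"
python3 -m pendant '[[1,0,0.7,0,0],[1,0,0.7,0,0],[1,-0.2,0.7,0,0],[1,-0.2,0.7,0,0],[1,0,0.2,0,0],[1,0,0,0,0]]';python3 -c "
from h import *
st(); c=cam('wrist'); cv2.imwrite('pics/w10.png',cv2.resize(c['frame'],None,fx=1.5,fy=1.5))"
```

```text
red [0.4314 0.263  0.01  ] stick [0.5231 0.2543 0.011 ] stick ends [0.4985 0.2474 0.011 ] [0.5484 0.2611 0.011 ]
rim FL [0.4959 0.1364 0.06  ] div top [0.5815 0.0409 0.06  ] [0.5825 0.0199 0.06  ] bottom yellow [ 0.5868 -0.0689  0.06  ] unit front [0.6597 0.1033 0.076 ]
time_s: 17.38
tool_pos: [0.4843, 0.3185, 0.3712]
tool_rot: [0.5, -0.5, 0.5, -0.5]
wrist_force: [0.5, -0.7, 0.1]
gripper_width: 1.001
t 17.38 pos [0.4843 0.3185 0.3712] jawyaw 0.0 y [ 0.001 -0.    -1.   ] F [ 0.5 -0.7  0.1] w 1.001 j6 0.38
```

View pics/w10.png

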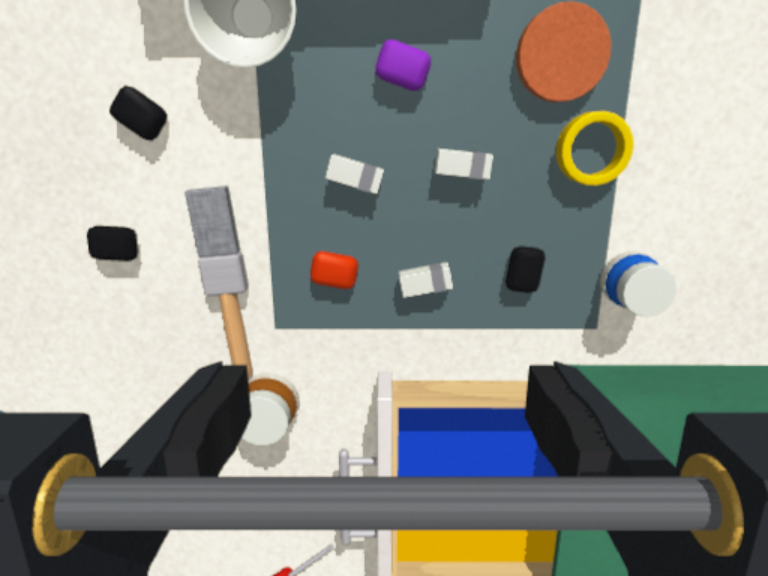

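```bash
cat >> h.py <<'E'
def find(c,kind,roi=None,z=0.011,amin=150):
    f=c['frame']; hsv=cv2.cvtColor(f,cv2.COLOR_BGR2HSV); H,S,V=[hsv[...,i].astype(int) for i in range(3)]
    if kind=='red': m=((H<9)|(H>175))&(S>170)&(V>70)
    elif kind=='purple': m=(H>130)&(H<165)&(S>120)&(V>40)
    else: m=(S<60)&(V>115)
    m=m.astype(np.uint8)*255
    if roi is not None:
        k=np.zeros_like(m); x0,y0,x1,y1=roi; k[y0:y1,x0:x1]=1; m=m*k
    cs,_=cv2.findContours(m,cv2.RETR_EXTERNAL,cv2.CHAIN_APPROX_NONE); out=[]
    for k in cs:
        if cv2.contourArea(k)<amin: continue
        p=np.array([pix2w(c,u,v,z)[:2] for u,v in cv2.convexHull(k)[:,0]]).astype(np.float32)
        (cx,cy),(w,h),a=cv2.minAreaRect(p*1000)
        if w<h: a+=90; w,h=h,w
        u=k[:,0].mean(0)
        out.append(((round(cx/1000,4),round(cy/1000,4)),(round(w),round(h)),round((a+90)%180-90,1),u.round().tolist()))
    return out
E
python3 -c "
from h import *
c=cam('wrist')
print(find(c,'red',(200,160,250,200)));print(find(c,'purple'));print(*find(c,'white',(215,90,335,205)),sep='\n')"
```

```text
[((0.4313, 0.2635), (45, 33), -10.6, [222.0, 179.0])]
[((0.4983, 0.4514), (45, 34), -19.2, [268.0, 42.0])]
((0.5226, 0.2538), (52, 30), 11.2, [283.0, 185.0])
((0.5034, 0.3654), (159, 52), -0.0, [268.0, 100.0])
```

```bash
python3 -m pendant '[[0.6,0.25,-0.43,-0.6,-0.08],[0.6,0.25,-0.43,-0.6,-0.08],[0.6,0.26,-0.43,-0.6,-0.08],[0.6,0,0,-0.6,-0.08],[0.6,0,0,-0.6,-0.08],[0.6,0,0,-0.6,-0.08],[0.6,0,0,0,-0.08],[0.6,0,0,0,-0.073]]';python3 -m pendant '[[0.6,0,0,0,0],[0.6,0,0,0,0]]';python3 -c "
from h import *
st(); c=cam('wrist'); cv2.imwrite('pics/w11.png',c['frame']);print(*find(c,'white',None,.011,800),sep='\n')"
```

```text
time_s: 18.48
tool_pos: [0.5225, 0.2528, 0.1904]
tool_rot: [-0.084, 0.084, -0.702, 0.702]
wrist_force: [-0.1, 0.1, 1.0]
gripper_width: 0.8
time_s: 18.73
tool_pos: [0.5227, 0.2537, 0.1911]
tool_rot: [-0.087, 0.087, -0.702, 0.702]
wrist_force: [0.7, 0.5, 0.1]
gripper_width: 0.801
t 18.73 pos [0.5227 0.2537 0.1911] jawyaw -75.9 y [ 0. -0. -1.] F [0.7 0.5 0.1] w 0.801 j6 1.57
((0.2978, 0.1979), (311, 43), -75.8, [260.0, 369.0])
((0.343, 0.1921), (378, 8), -75.8, [274.0, 338.0])
((0.4524, 0.3599), (62, 25), -17.3, [138.0, 214.0])
((0.5129, 0.2608), (423, 308), -75.8, [244.0, 154.0])
```

View pics/w11.png

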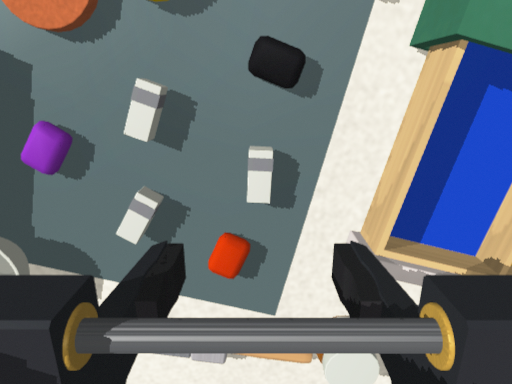

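```bash
python3 -c "
from h import *
c=cam('wrist');p=c['s']['tool_pos'].copy();p[2]=.011;print(w2pix(c,p))
for z,a in ((.022,(250,147,272,150)),(.022,(249,203,270,204))): print(pix2w(c,(a[0]+a[2])/2,(a[1]+a[3])/2,z))
print(find(c,'red'),find(c,'purple'))"
```

```text
[259.46489308 173.37462907]
[0.54788939 0.25883989 0.022     ]
[0.49706217 0.24736022 0.022     ]
[((0.4308, 0.2631), (48, 34), -10.5, [229.0, 255.0])] [((0.4974, 0.4517), (48, 36), -19.0, [46.0, 148.0])]
```

```bash
python3 -m pendant '[[0.3,0,0,-1,0],[0.3,0,0,-1,0],[0.3,0,0,-1,0],[0.3,0,0,-0.4,0],[0.3,0,0,-0.16,0],[-1,0,0,0,0],[-1,0,0,0,0],[-1,0,0,0,0]]' 25;python3 -m pendant '[[-1,0,0,0,0],[-1,0,0,0,0],[-1,0,0,0.6,0],[-1,0,0,1,0],[-1,0,0,0,0]]'; python3 -c "
from h import *
st(); c=cam('wrist'); cv2.imwrite('pics/w12.png',c['frame'])"
```

```text
time_s: 19.82
tool_pos: [0.5235, 0.2547, 0.0144]
tool_rot: [0.087, -0.086, 0.702, -0.702]
wrist_force: [-0.1, -0.5, -0.4]
gripper_width: 0.331
time_s: 20.45
tool_pos: [0.5254, 0.2553, 0.0972]
tool_rot: [0.089, -0.084, 0.702, -0.701]
wrist_force: [1.4, 0.3, 0.1]
gripper_width: 0.248
t 20.45 pos [0.5254 0.2553 0.0972] jawyaw -76.0 y [ 0.008  0.002 -1.   ] F [1.4 0.3 0.1] w 0.248 j6 1.57
```

View pics/w12.png

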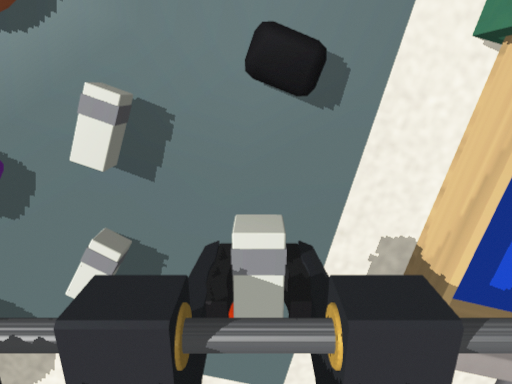

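```bash
python3 -m pendant '[[-1,0,0,0.8,0],[-1,0.25,-0.8,0.4,-0.058],[-1,0.25,-0.8,0,-0.058],[-1,0.25,-0.8,0,0],[-1,0.25,-0.8,0,0],[-1,0.25,-0.8,0,0],[-1,0.25,-0.8,0,0],[-1,0.25,-0.8,0,0]]';python3 -m pendant '[[-1,0.22,-0.78,0,0],[-1,0,0,0,0],[-1,0,0,0,0]]'; python3 -c "
from h import *
st(); c=cam('wrist'); cv2.imwrite('pics/w13.png',c['frame'])"
```

```text
time_s: 21.5
tool_pos: [0.609, -0.0267, 0.1508]
tool_rot: [-0.0, -0.002, 0.707, -0.707]
wrist_force: [0.3, 0.0, -1.1]
gripper_width: 0.244
time_s: 21.88
tool_pos: [0.6198, -0.0641, 0.1512]
tool_rot: [-0.0, -0.002, 0.708, -0.707]
wrist_force: [-0.0, 0.2, -0.5]
gripper_width: 0.246
t 21.88 pos [ 0.6198 -0.0641  0.1512] jawyaw -89.9 y [-0.003  0.001 -1.   ] F [-0.   0.2 -0.5] w 0.246 j6 1.28
```

View pics/w13.png

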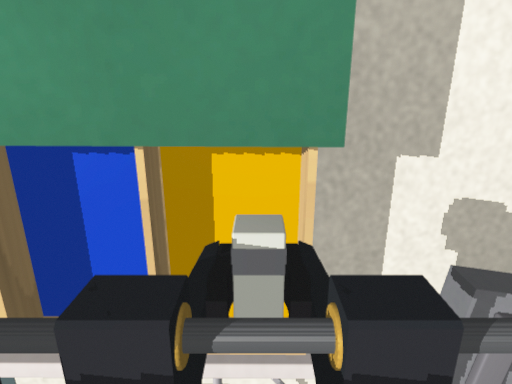

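```bash
python3 -c "
from h import *
c=cam('wrist')
print([pix2w(c,u,v,z).round(4) for u,v,z in [(302,200,.06),(316,190,.06),(159,200,.06),(136,160,.06),(150,160,.06),(250,147,.076),(74,160,.02)]])"
```

```text
[array([ 0.6228, -0.0929,  0.06  ]), array([ 0.6302, -0.1023,  0.06  ]), array([0.6225, 0.0072, 0.06  ]), array([0.6509, 0.0202, 0.06  ]), array([0.651 , 0.0108, 0.06  ]), array([ 0.6628, -0.0571,  0.076 ]), array([0.6421, 0.084 , 0.02  ])]
```

```bash
python3 -m pendant '[[-1,0.1,0.1,-0.9,0],[-1,0,0,-0.9,0],[-1,0,0,-0.5,0],[-1,0,0,0,0]]';python3 -m pendant '[[-1,0,0,-0.1,0],[-1,0,0,0,0]]'; python3 -m pendant '[[-1,0,0,-0.08,0],[-1,0,0,0,0]]'; python3 -c "
from h import *
st(); c=cam('wrist'); cv2.imwrite('pics/w14.png',c['frame']); c=cam('side'); crop(c,'s14.png',150,130,310,250,5)"
```

```text
time_s: 22.48
tool_pos: [0.6237, -0.0578, 0.0354]
tool_rot: [-0.001, -0.003, 0.708, -0.707]
wrist_force: [0.9, -0.4, -0.4]
gripper_width: 0.248
time_s: 22.72
tool_pos: [0.6267, -0.0595, 0.0342]
tool_rot: [-0.002, 0.0, -0.707, 0.707]
wrist_force: [0.5, -0.1, -0.7]
gripper_width: 0.246
time_s: 22.98
tool_pos: [0.6284, -0.0599, 0.0318]
tool_rot: [-0.003, -0.001, -0.707, 0.707]
wrist_force: [1.1, 1.2, 7.4]
gripper_width: 0.244
t 22.98 pos [ 0.6284 -0.0599  0.0318] jawyaw -89.9 y [ 0.006 -0.001 -1.   ] F [1.1 1.2 7.4] w 0.244 j6 1.29
```

View pics/w14.png

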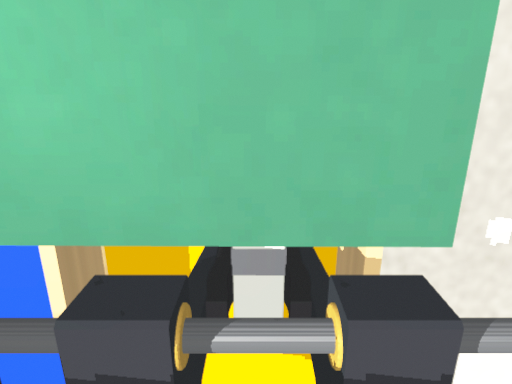

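View pics/s14.png

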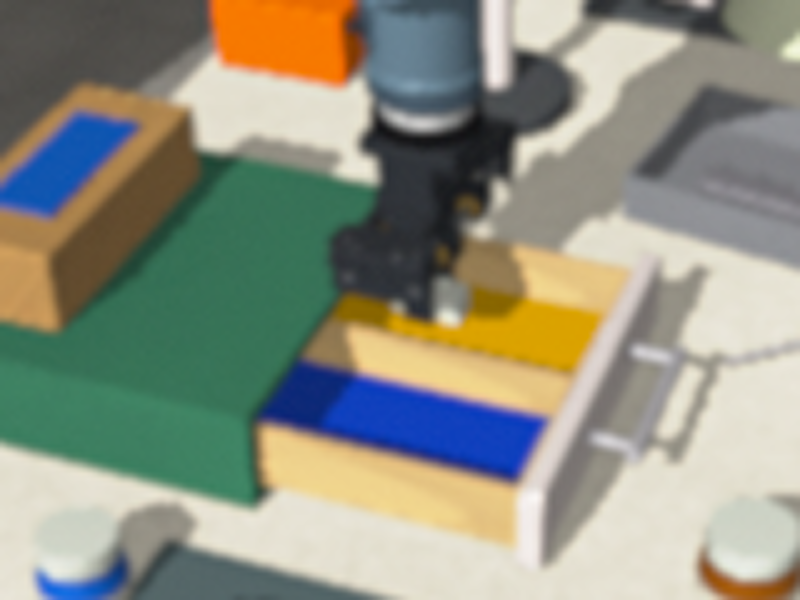

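```bash
python3 -m pendant '[[-0.18,0,0,0.04,0],[-0.18,0,0,0,0],[-0.18,0,0,0,0],[-0.18,0,0,1,0],[-0.18,0,0,1,0],[0.3,0,0.4,1,0],[0.3,-0.2,0.8,0,0],[0.3,-0.6,0.8,0,0]]';python3 -m pendant '[[0.3,-0.6,0.8,0,0.08],[0.3,-0.6,0.9,0,0.08],[0.3,-0.6,0.9,0,0.08],[0.3,-0.6,0.9,0,0.08],[0.3,0,0,0,0],[0.3,0,0,0,0]]'; python3 -c "
from h import *
st(); c=cam('wrist'); cv2.imwrite('pics/w15.png',c['frame']);c=cam('side'); cv2.imwrite('pics/s15.png',c['frame'])"
```

```text
time_s: 24.08
tool_pos: [0.5865, 0.0409, 0.1818]
tool_rot: [-0.001, -0.0, -0.707, 0.707]
wrist_force: [0.1, 0.1, -0.3]
gripper_width: 0.65
time_s: 24.82
tool_pos: [0.4662, 0.2151, 0.181]
tool_rot: [-0.233, 0.233, -0.667, 0.668]
wrist_force: [0.6, -0.3, 0.2]
gripper_width: 0.653
t 24.82 pos [0.4662 0.2151 0.181 ] jawyaw -51.5 y [ 0.001 -0.    -1.   ] F [ 0.6 -0.3  0.2] w 0.653 j6 1.1
```

View pics/w15.png

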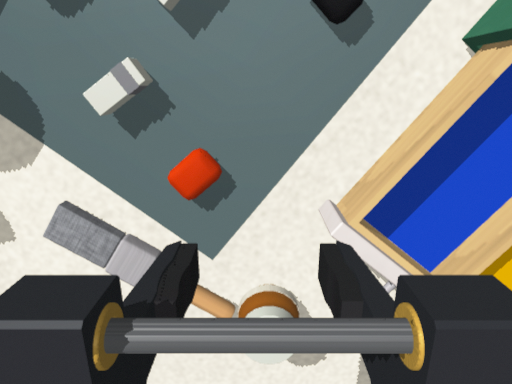

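View pics/s15.png

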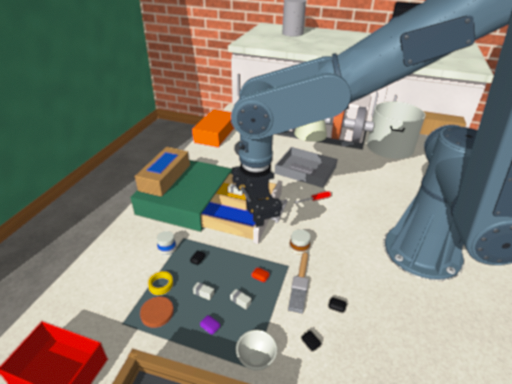

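```bash
python3 -m pendant '[[0.4,-0.35,0.48,0,-0.083],[0.4,-0.35,0.48,0,-0.083],[0.4,0,0,0,-0.083],[0.4,0,0,-0.5,-0.083],[0.4,0,0,-0.5,-0.077],[0.4,0,0,0,0],[0.4,0,0,0,0]]'; python3 -c "
from h import *
st(); c=cam('wrist'); print(find(c,'red',None,.01))"
```

```text
time_s: 25.8
tool_pos: [0.432, 0.2629, 0.1317]
tool_rot: [-0.064, 0.065, 0.704, -0.704]
wrist_force: [-0.5, -0.3, 0.8]
gripper_width: 0.697
t 25.8 pos [0.432  0.2629 0.1317] jawyaw -100.5 y [ 0.001  0.    -1.   ] F [-0.5 -0.3  0.8] w 0.697 j6 2.07
[((0.4307, 0.2631), (46, 34), -10.5, [260.0, 192.0])]
```

```bash
python3 -m pendant '[[0.4,0,0,-1,0],[0.4,0,0,-0.9,0],[0.4,0,0,-0.46,0],[0.4,0,0,0,0],[-1,0,0,0,0],[-1,0,0,0,0],[-1,0,0,0,0],[-1,0,0,0,0]]' 30;python3 -m pendant '[[-1,0,0,0,0],[-1,0,0,0.6,0],[-1,0,0,1,0],[-1,0,0,1,0],[-1,0,0,0,0]]'; python3 -c "
from h import *
st(); c=cam('wrist'); cv2.imwrite('pics/w16.png',c['frame'])"
```

```text
time_s: 26.85
tool_pos: [0.4312, 0.2634, 0.0134]
tool_rot: [-0.065, 0.065, 0.704, -0.704]
wrist_force: [-1.4, -1.2, 3.7]
gripper_width: 0.383
time_s: 27.48
tool_pos: [0.4337, 0.2644, 0.1469]
tool_rot: [-0.062, 0.068, 0.705, -0.703]
wrist_force: [-0.1, -0.6, -0.3]
gripper_width: 0.384
t 27.48 pos [0.4337 0.2644 0.1469] jawyaw -100.6 y [ 0.008  0.003 -1.   ] F [-0.1 -0.6 -0.3] w 0.384 j6 2.07
```

View pics/w16.png

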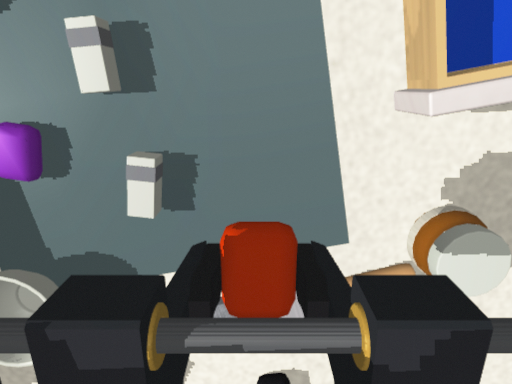

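```bash
python3 -m pendant '[[-1,0.6,-0.62,0,0.044],[-1,0.6,-0.62,0,0.044],[-1,0.6,-0.62,0,0],[-1,0.6,-0.62,0,0],[-1,0.6,-0.62,0,0],[-1,0.6,-0.6,0,0],[-1,0,0,0,0],[-1,0,0,0,0]]'; python3 -c "
from h import *
st(); c=cam('wrist'); cv2.imwrite('pics/w17.png',c['frame'])"
```

```text
time_s: 28.52
tool_pos: [0.6092, 0.0787, 0.1406]
tool_rot: [-0.002, -0.001, 0.707, -0.707]
wrist_force: [-0.9, -0.0, -1.9]
gripper_width: 0.387
t 28.52 pos [0.6092 0.0787 0.1406] jawyaw -90.0 y [-0.004  0.001 -1.   ] F [-0.9 -0.  -1.9] w 0.387 j6 1.51
```

View pics/w17.png

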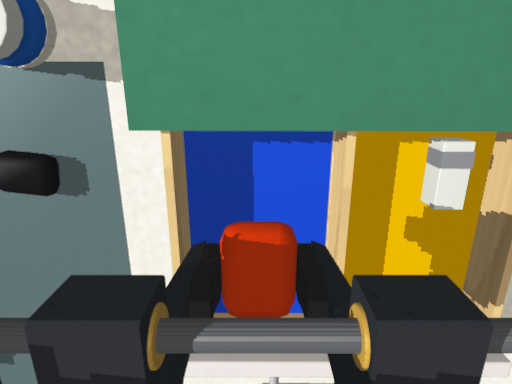

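```bash
python3 -m pendant '[[-1,0.1,0,-0.9,0],[-1,0,0,-0.8,0],[-1,0,0,-0.36,0],[-1,0,0,0,0]]';python3 -m pendant '[[-1,0,0,-0.08,0],[-1,0,0,0,0]]'
```

```text
time_s: 29.08
tool_pos: [0.6145, 0.0791, 0.0387]
tool_rot: [-0.001, -0.001, 0.707, -0.707]
wrist_force: [-0.4, 0.5, -1.0]
gripper_width: 0.38
time_s: 29.32
tool_pos: [0.6169, 0.0784, 0.0373]
tool_rot: [-0.001, -0.001, -0.707, 0.707]
wrist_force: [0.3, -1.2, -1.2]
gripper_width: 0.387
```

```bash
python3 -m pendant '[[-1,0,0,-0.1,0],[-1,0,0,0,0]]';python3 -m pendant '[[0.09,0,0,0,0],[0.09,0,0,0,0],[0.09,0,0,0,0],[0.09,0,0,1,0],[0.09,0,0,1,0],[0.09,0,0,0.6,0],[0.3,-0.5,0.8,0,0],[0.3,-0.5,0.8,0,0]]'; python3 -c "
from h import *
st(); c=cam('wrist'); cv2.imwrite('pics/w18.png',c['frame'])"
```

```text
time_s: 29.58
tool_pos: [0.6164, 0.0783, 0.0314]
tool_rot: [-0.0, -0.001, -0.707, 0.707]
wrist_force: [1.0, 0.4, 1.5]
gripper_width: 0.385
time_s: 30.58
tool_pos: [0.5657, 0.1588, 0.1616]
tool_rot: [-0.0, 0.001, 0.707, -0.707]
wrist_force: [-0.2, 1.2, 0.2]
gripper_width: 0.648
t 30.57 pos [0.5657 0.1588 0.1616] jawyaw -90.1 y [ 0.001  0.    -1.   ] F [-0.2  1.2  0.2] w 0.648 j6 1.64
```

View pics/w18.png

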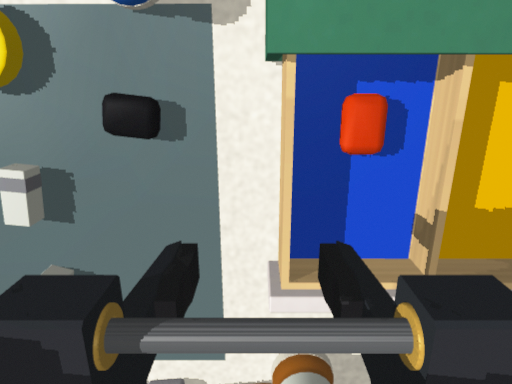

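```bash
python3 -m pendant '[[0.3,-0.4,0.75,0.3,0],[0.3,-0.4,0.75,0.3,0],[0.3,-0.4,0.75,0,0],[0.3,-0.5,0.75,0,0],[0.3,-0.4,0.4,0,0],[0.3,0,0,0,0],[0.3,0,0,0,0]]'; python3 -c "
from h import *
st(); c=cam('wrist'); cv2.imwrite('pics/w19.png',c['frame']);print(find(c,'purple'))"
```

```text
time_s: 31.5
tool_pos: [0.4615, 0.3279, 0.191]
tool_rot: [-0.0, -0.0, -0.707, 0.707]
wrist_force: [-0.2, 0.2, -0.6]
gripper_width: 0.65
t 31.5 pos [0.4615 0.3279 0.191 ] jawyaw -90.0 y [ 0. -0. -1.] F [-0.2  0.2 -0.6] w 0.65 j6 1.98
[((0.4978, 0.4513), (46, 35), -18.7, [124.0, 134.0])]
```

View pics/w19.png

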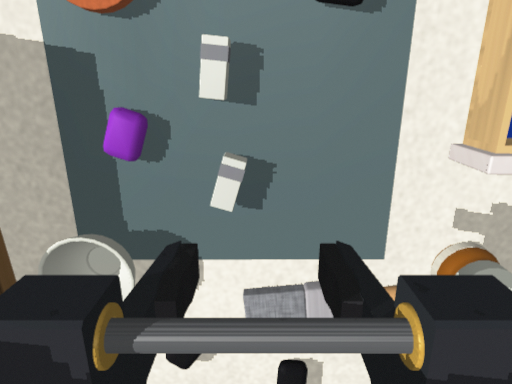

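```bash
python3 -c "
from h import *
c=cam('wrist'); 
for r in [(195,25,240,110),(205,140,255,220)]:
  for z in (.011,.018): print(z,find(c,'white',r,z))"
```

```text
0.011 [((0.5548, 0.3651), (69, 39), -1.0, [216.0, 70.0])]
0.018 [((0.5545, 0.3643), (67, 38), -1.0, [216.0, 70.0])]
0.011 [((0.4591, 0.3639), (68, 39), -16.3, [222.0, 166.0])]
0.018 [((0.4609, 0.3631), (66, 38), -16.3, [222.0, 166.0])]
```

```bash
sed -i "s/else: m=(S<60)&(V>115)/else: m=(S<45)\&(V>125)/" h.py; python3 -c "
from h import *
c=cam('wrist'); f=c['frame']; print(f[60,213],f[45,213],f[90,240],f[80,214],f[100,300])
for r in [(190,20,250,115),(200,140,260,222)]:
  for z in (.016,): print(z,find(c,'white',r,z,60))
print([pix2w(c,u,v,.022).round(4) for u,v in [(236.5,155),(223,207),(215,37),(212,98)]])"
```

```text
[178 181 181] [161 160 159] [80 79 67] [221 231 230] [116 115  96]
0.016 [((0.5552, 0.3678), (52, 24), -5.1, [212.0, 67.0])]
0.016 [((0.4537, 0.3579), (55, 23), -16.6, [227.0, 183.0])]
[array([0.4814, 0.3483, 0.022 ]), array([0.4317, 0.362 , 0.022 ]), array([0.5785, 0.3637, 0.022 ]), array([0.5308, 0.3682, 0.022 ])]
```

```bash
python3 -m pendant '[[0.3,-0.13,0.57,0,-0.067],[0.3,0,0,-0.6,-0.067],[0.3,0,0,-0.6,0],[0.3,0,0,0,0],[0.3,0,0,0,0]]'; python3 -c "
from h import *
st(); c=cam('wrist'); cv2.imwrite('pics/w20.png',c['frame']); p=c['s']['tool_pos'].copy();p[2]=.018; print(w2pix(c,p)); print(find(c,'white',(220,130,310,240),.016,60))"
```

```text
time_s: 32.28
tool_pos: [0.4554, 0.3567, 0.1319]
tool_rot: [-0.099, 0.1, 0.7, -0.7]
wrist_force: [0.5, 0.9, 0.2]
gripper_width: 0.65
t 32.27 pos [0.4554 0.3567 0.1319] jawyaw -106.1 y [ 0.001  0.    -1.   ] F [0.5 0.9 0.2] w 0.65 j6 2.31
[259.96106742 194.00544263]
[((0.4534, 0.3573), (56, 23), -16.8, [259.0, 194.0])]
```

View pics/w20.png

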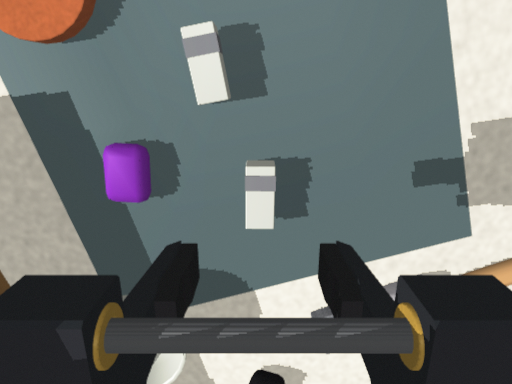

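Aligned: the stick sits centred between the jaws at about (260,194). Descend and grip.

```bash
python3 -m pendant '[[0.3,0,0,-1,0],[0.3,0,0,-0.9,0],[0.3,0,0,-0.46,0],[0.3,0,0,0,0],[-1,0,0,0,0],[-1,0,0,0,0],[-1,0,0,0,0],[-1,0,0,0,0]]' 30;python3 -m pendant '[[-1,0,0,0,0],[-1,0,0,0,0],[-1,0,0,0.6,0],[-1,0,0,1,0],[-1,0,0,1,0],[-1,0.5,-0.9,0,0.067],[-1,0.4,-0.9,0,0.067],[-1,0.4,-0.9,0,0]]'; python3 -m pendant '[[-1,0.3,-0.9,0,0],[-1,0.3,-0.9,0,0],[-1,0.3,-0.9,0,0],[-1,0.2,-0.9,0,0],[-1,0.1,-0.9,0,0],[-1,0,-0.3,0,0],[-1,0,0,0,0],[-1,0,0,0,0]]';python3 -c "
from h import *
st(); c=cam('wrist'); cv2.imwrite('pics/w21.png',c['frame'])"
```

```text
time_s: 33.33
tool_pos: [0.4545, 0.3569, 0.0132]
tool_rot: [-0.099, 0.099, 0.7, -0.7]
wrist_force: [-0.5, 0.3, 1.6]
gripper_width: 0.253
time_s: 34.33
tool_pos: [0.5197, 0.2207, 0.1429]
tool_rot: [0.001, -0.001, 0.707, -0.707]
wrist_force: [-0.4, 0.3, -1.0]
gripper_width: 0.251
time_s: 35.33
tool_pos: [0.5791, -0.0167, 0.1427]
tool_rot: [0.0, -0.0, 0.707, -0.707]
wrist_force: [0.4, 0.9, 0.3]
gripper_width: 0.245
t 35.33 pos [ 0.5791 -0.0167  0.1427] jawyaw -90.0 y [-0.001  0.001 -1.   ] F [0.4 0.9 0.3] w 0.245 j6 1.34
```

View pics/w21.png

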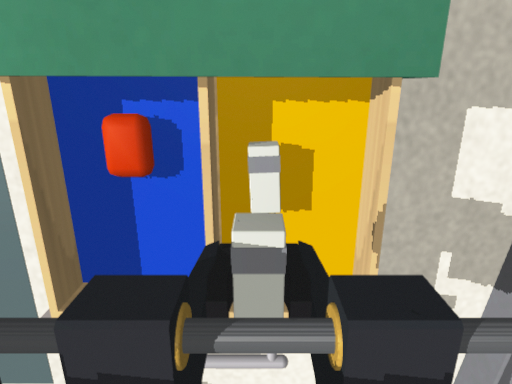

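```bash
python3 -c "
from h import *
c=cam('wrist'); print([pix2w(c,u,v,.03).round(4) for u,v in [(264,148),(266,215),(129,145)]], [pix2w(c,u,v,.058).round(4) for u,v in [(220,150),(205,150),(383,150),(397,150)]])"
```

```text
[array([ 0.6149, -0.0194,  0.03  ]), array([ 0.5626, -0.0214,  0.03  ]), array([0.6169, 0.0787, 0.03  ])] [array([0.6185, 0.0095, 0.058 ]), array([0.6185, 0.0192, 0.058 ]), array([ 0.6188, -0.0961,  0.058 ]), array([ 0.6188, -0.1051,  0.058 ])]
```

```bash
python3 -m pendant '[[-1,-0.5,-0.42,0,0],[-1,-0.48,-0.41,0,0],[-1,0,0,-0.8,0],[-1,0,0,-0.8,0],[-1,0,0,-0.4,0],[-1,0,0,0,0]]';python3 -m pendant '[[-1,0,0,-0.12,0],[-1,0,0,0,0]]';python3 -m pendant '[[-1,0,0,-0.08,0],[-1,0,0,0,0]]'
```

```text
time_s: 36.17
tool_pos: [0.529, -0.0582, 0.0414]
tool_rot: [-0.001, -0.002, 0.708, -0.707]
wrist_force: [-0.6, -0.0, 0.2]
gripper_width: 0.248
time_s: 36.42
tool_pos: [0.531, -0.0595, 0.0376]
tool_rot: [-0.001, -0.0, -0.707, 0.707]
wrist_force: [-0.8, -0.7, -1.5]
gripper_width: 0.249
time_s: 36.67
tool_pos: [0.5304, -0.0596, 0.033]
tool_rot: [0.0, -0.0, -0.707, 0.707]
wrist_force: [0.4, -0.6, -0.2]
gripper_width: 0.249
```

```bash
python3 -m pendant '[[-1,0,0,-0.04,0],[-0.18,0,0,0,0],[-0.18,0,0,0,0],[-0.18,0,0,0,0],[-0.18,0,0,1,0],[-0.18,0,0,1,0],[0.3,0,0.3,1,0],[0.3,-0.1,0.8,0,0]]'; python3 -m pendant '[[0.3,0,0.9,0,0],[0.3,0,0.9,0,0],[0.3,0,0.9,0,0],[0.3,0,0.9,0,0],[0.3,0,0.9,0,0],[0.3,0,0.9,0,0],[0.3,0,0,0,0],[0.3,0,0,0,0]]';python3 -c "
from h import *
st(); c=cam('wrist'); cv2.imwrite('pics/w22.png',c['frame']);c=cam('top'); crop(c,'t22.png',120,130,320,270,4)"
```

```text
time_s: 37.67
tool_pos: [0.5288, -0.0059, 0.186]
tool_rot: [-0.002, -0.004, -0.706, 0.708]
wrist_force: [1.0, 0.1, -0.6]
gripper_width: 0.611
time_s: 38.67
tool_pos: [0.5252, 0.2649, 0.1806]
tool_rot: [0.0, 0.0, -0.707, 0.707]
wrist_force: [-1.0, -0.5, 0.9]
gripper_width: 0.65
t 38.67 pos [0.5252 0.2649 0.1806] jawyaw -90.0 y [-0.001 -0.001 -1.   ] F [-1.  -0.5  0.9] w 0.65 j6 1.84
```

View pics/w22.png

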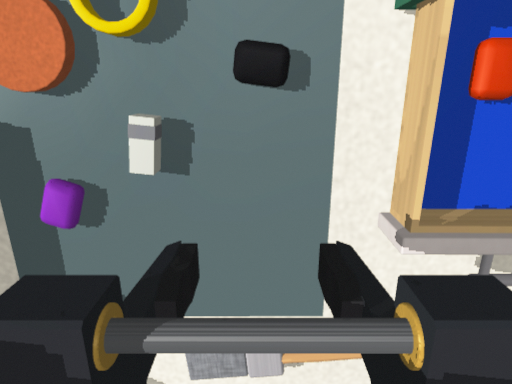

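View pics/t22.png

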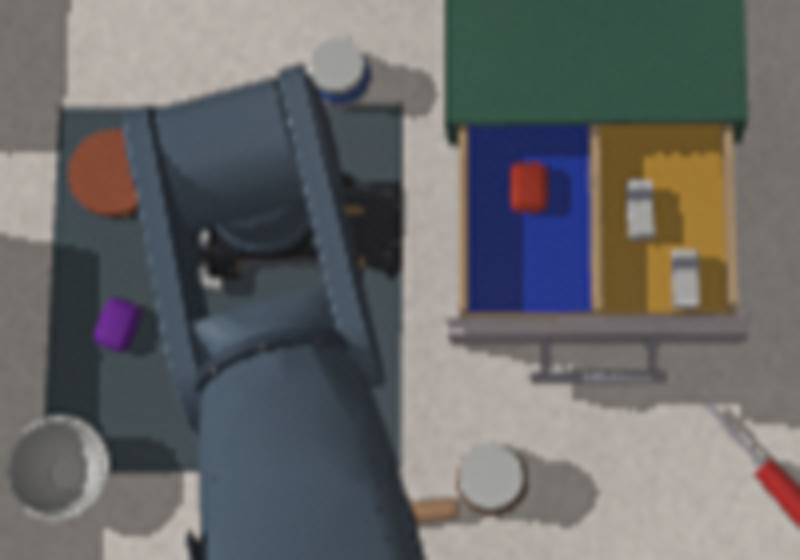

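```bash
python3 -c "
from h import *
c=cam('wrist'); print(find(c,'white',(115,95,180,195),.016,60),find(c,'purple'))
print([pix2w(c,u,v,.022).round(4) for u,v in [(145,115),(143,174)]])"
```

```text
[((0.5548, 0.3692), (54, 26), -9.2, [141.0, 144.0])] [((0.4973, 0.4518), (49, 36), -19.0, [61.0, 204.0])]
[array([0.581 , 0.3603, 0.022 ]), array([0.53  , 0.3673, 0.022 ])]
```

```bash
python3 -m pendant '[[0.3,0.3,0.7,0,-0.025],[0.3,0.3,0.7,0,-0.025],[0.3,0,0.6,-0.5,0],[0.3,0,0,-0.5,0],[0.3,0,0,0,0],[0.3,0,0,0,0]]'; python3 -c "
from h import *
st(); c=cam('wrist'); cv2.imwrite('pics/w23.png',c['frame']); p=c['s']['tool_pos'].copy();p[2]=.018; print(w2pix(c,p)); print(find(c,'white',(220,130,310,240),.016,60))"
```

```text
time_s: 39.58
tool_pos: [0.5562, 0.3646, 0.1319]
tool_rot: [-0.037, 0.038, 0.706, -0.706]
wrist_force: [-0.5, -0.5, 0.6]
gripper_width: 0.65
t 39.58 pos [0.5562 0.3646 0.1319] jawyaw -96.1 y [ 0.001  0.    -1.   ] F [-0.5 -0.5  0.6] w 0.65 j6 2.08
[259.91850648 194.29122037]
[((0.5548, 0.3671), (56, 23), -6.1, [257.0, 195.0])]
```

View pics/w23.png

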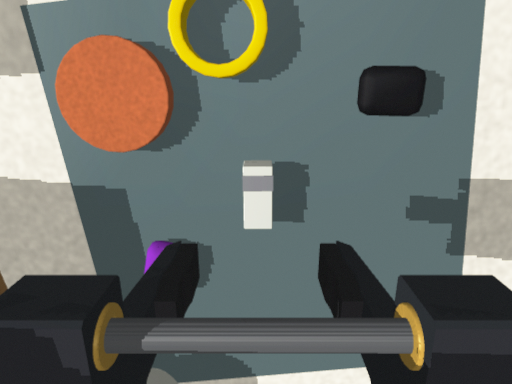

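```bash
python3 -m pendant '[[0.3,-0.02,0.03,-1,0],[0.3,0,0,-0.9,0],[0.3,0,0,-0.46,0],[0.3,0,0,0,0],[-1,0,0,0,0],[-1,0,0,0,0],[-1,0,0,0,0],[-1,0,0,0,0]]' 30;python3 -m pendant '[[-1,0,0,0,0],[-1,0,0,0,0],[-1,0,0,0.6,0],[-1,0,0,1,0],[-1,0,0,1,0],[-1,0.2,-0.9,0,0.025],[-1,0.2,-0.9,0,0.025],[-1,0.2,-0.9,0,0]]'; python3 -m pendant '[[-1,0.2,-0.9,0,0],[-1,0.2,-0.9,0,0],[-1,0.2,-0.9,0,0],[-1,0.2,-0.9,0,0],[-1,0.1,-0.9,0,0],[-1,0,-0.9,0,0],[-1,0,0,0,0],[-1,0,0,0,0]]';python3 -c "
from h import *
st(); c=cam('wrist'); cv2.imwrite('pics/w24.png',c['frame'])"
```

```text
time_s: 40.62
tool_pos: [0.5545, 0.3669, 0.0132]
tool_rot: [-0.037, 0.037, 0.706, -0.706]
wrist_force: [0.6, 0.0, 2.0]
gripper_width: 0.245
time_s: 41.62
tool_pos: [0.5844, 0.2308, 0.1429]
tool_rot: [0.0, -0.0, 0.707, -0.707]
wrist_force: [-0.9, -0.3, -1.5]
gripper_width: 0.246
time_s: 42.62
tool_pos: [0.6291, -0.0377, 0.1425]
tool_rot: [-0.0, 0.0, 0.707, -0.707]
wrist_force: [-0.2, -0.1, -0.5]
gripper_width: 0.248
t 42.62 pos [ 0.6291 -0.0377  0.1425] jawyaw -90.0 y [-0.001  0.001 -1.   ] F [-0.2 -0.1 -0.5] w 0.248 j6 1.32
```

View pics/w24.png

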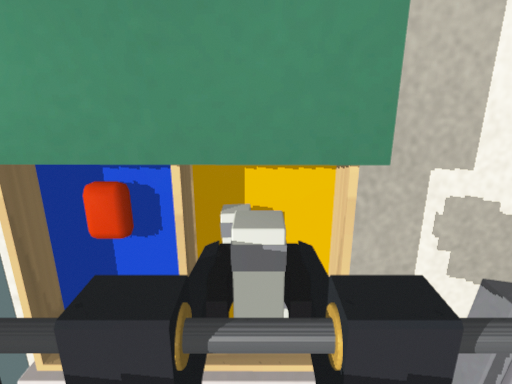

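```bash
python3 -m pendant '[[-1,0.08,-0.52,0,0],[-1,0,0,-0.8,0],[-1,0,0,-0.8,0],[-1,0,0,-0.4,0],[-1,0,0,0,0]]';python3 -m pendant '[[-1,0,0,-0.12,0],[-1,0,0,0,0]]';python3 -m pendant '[[-1,0,0,-0.12,0],[-1,0,0,0,0]]'
```

```text
time_s: 43.3
tool_pos: [0.6323, -0.0628, 0.0414]
tool_rot: [-0.001, -0.002, 0.707, -0.707]
wrist_force: [0.2, 0.6, -0.4]
gripper_width: 0.245
time_s: 43.55
tool_pos: [0.6342, -0.0642, 0.038]
tool_rot: [-0.001, -0.001, -0.707, 0.707]
wrist_force: [-0.4, -0.4, -0.2]
gripper_width: 0.242
time_s: 43.8
tool_pos: [0.6337, -0.0643, 0.0312]
tool_rot: [-0.0, -0.0, -0.707, 0.707]
wrist_force: [0.9, 0.3, 0.3]
gripper_width: 0.249
```

Release, and head for the purple stone.

```bash
python3 -m pendant '[[-0.18,0,0,0,0],[-0.18,0,0,0,0],[-0.18,0,0,0,0],[-0.18,0,0,1,0],[-0.18,0,0,1,0],[0.4,0,0.3,1,0],[0.4,-0.3,0.8,0,0],[0.4,-0.3,0.9,0,0]]'; python3 -m pendant '[[0.4,-0.3,0.9,0,0],[0.4,-0.3,0.9,0,-0.04],[0.4,-0.3,0.9,0,-0.04],[0.4,-0.3,0.9,0,-0.04],[0.4,-0.3,0.9,0,-0.04],[0.4,-0.3,0.9,0,0],[0.4,-0.3,0.9,0,0],[0.4,-0.2,0.9,0,0]]'; python3 -m pendant '[[0.4,0,0.9,0,0],[0.4,0,0,0,0],[0.4,0,0,0,0]]';python3 -c "
from h import *
st(); c=cam('wrist'); cv2.imwrite('pics/w25.png',c['frame']);print(find(c,'purple'));c=cam('top'); crop(c,'t25.png',120,130,320,270,4)"
```

```text
time_s: 44.8
tool_pos: [0.6035, 0.0363, 0.1821]
tool_rot: [-0.0, -0.001, -0.707, 0.707]
wrist_force: [-0.8, 0.3, -1.0]
gripper_width: 0.69
time_s: 45.8
tool_pos: [0.4876, 0.3973, 0.1811]
tool_rot: [0.118, -0.118, -0.697, 0.697]
wrist_force: [0.7, -0.2, 0.5]
gripper_width: 0.702
time_s: 46.18
tool_pos: [0.4882, 0.4403, 0.1806]
tool_rot: [0.118, -0.118, -0.697, 0.698]
wrist_force: [0.4, -0.4, 0.1]
gripper_width: 0.701
t 46.17 pos [0.4882 0.4403 0.1806] jawyaw -109.2 y [-0.001 -0.001 -1.   ] F [ 0.4 -0.4  0.1] w 0.701 j6 2.46
[((0.4982, 0.4512), (46, 34), -18.9, [245.0, 169.0])]
```

View pics/w25.png

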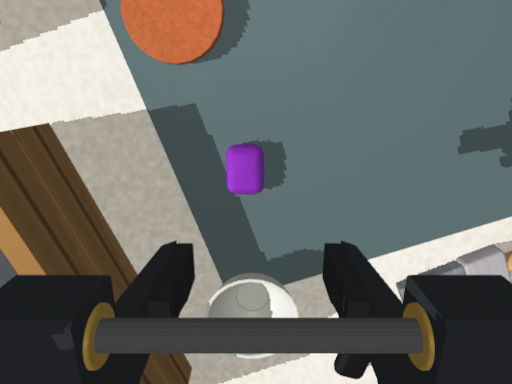

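View pics/t25.png

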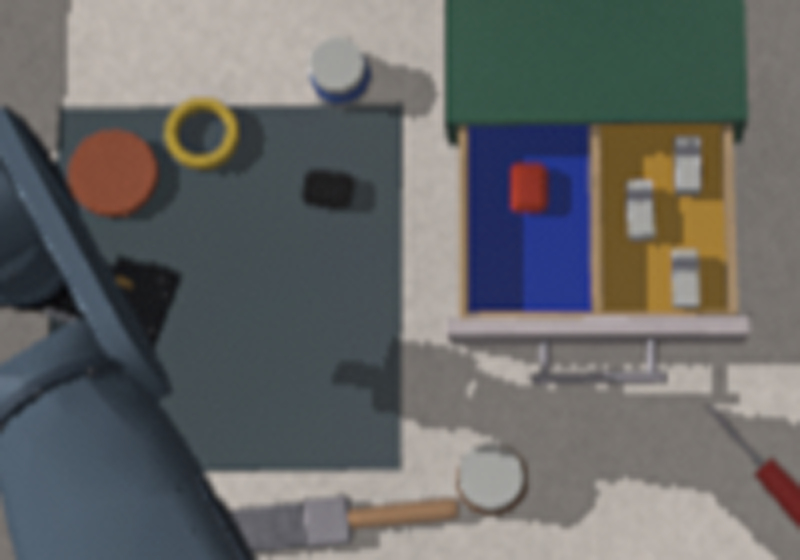

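```bash
python3 -c "
from h import *
c=cam('top'); print([pix2w(c,107,210,z).round(3) for z in (0,.05,.08)],pix2w(c,135,246,.045))"
python3 -m pendant '[[0.4,0.2,0.21,-0.5,0],[0.4,0,0,-0.5,0],[0.4,0,0,0,0],[0.4,0,0,0,0]]'; python3 -c "
from h import *
st(); c=cam('wrist');print(find(c,'purple'))"
```

```text
[array([0.506, 0.603, 0.   ]), array([0.497, 0.587, 0.05 ]), array([0.491, 0.577, 0.08 ])] [0.36989697 0.48346109 0.045     ]
time_s: 46.82
tool_pos: [0.4991, 0.451, 0.132]
tool_rot: [-0.118, 0.119, 0.697, -0.697]
wrist_force: [-1.0, 0.5, 0.7]
gripper_width: 0.708
t 46.83 pos [0.4991 0.451  0.132 ] jawyaw -109.3 y [ 0.001  0.001 -1.   ] F [-1.   0.5  0.7] w 0.708 j6 2.47
[((0.4977, 0.4511), (46, 34), -19.2, [260.0, 192.0])]
```

```bash
python3 -m pendant '[[0.4,-0.02,0,-1,0],[0.4,0,0,-0.9,0],[0.4,0,0,-0.46,0],[0.4,0,0,0,0],[-1,0,0,0,0],[-1,0,0,0,0],[-1,0,0,0,0],[-1,0,0,0,0]]' 30;python3 -m pendant '[[-1,0,0,0,0],[-1,0,0,0.6,0],[-1,0,0,1,0],[-1,0,0,1,0],[-1,0.12,-0.9,0,0.08],[-1,0.12,-0.9,0,0.08],[-1,0.12,-0.9,0,0],[-1,0.12,-0.9,0,0]]'; python3 -m pendant '[[-1,0.12,-0.9,0,0],[-1,0.12,-0.9,0,0],[-1,0.12,-0.9,0,0],[-1,0.12,-0.9,0,0],[-1,0,-0.24,0,0],[-1,0,0,0,0],[-1,0,0,0,0]]';python3 -c "
from h import *
st(); c=cam('wrist'); cv2.imwrite('pics/w26.png',c['frame'])"
```

```text
time_s: 47.88
tool_pos: [0.4976, 0.4515, 0.0135]
tool_rot: [-0.118, 0.118, 0.697, -0.697]
wrist_force: [-1.2, -1.1, 2.5]
gripper_width: 0.384
time_s: 48.88
tool_pos: [0.5211, 0.27, 0.1426]
tool_rot: [0.0, 0.0, -0.707, 0.707]
wrist_force: [-0.2, -0.2, 0.0]
gripper_width: 0.385
time_s: 49.75
tool_pos: [0.5451, 0.0806, 0.1428]
tool_rot: [0.0, -0.0, 0.707, -0.707]
wrist_force: [-0.2, 0.3, -1.1]
gripper_width: 0.384
t 49.75 pos [0.5451 0.0806 0.1428] jawyaw -89.9 y [-0.  0. -1.] F [-0.2  0.3 -1.1] w 0.384 j6 1.5
```

View pics/w26.png

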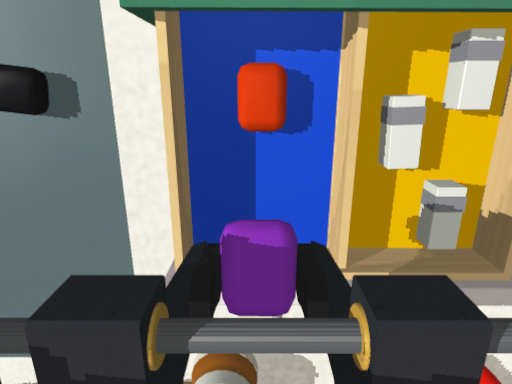

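```bash
python3 -m pendant '[[-1,0,-0.03,-0.8,0],[-1,0,0,-0.8,0],[-1,0,0,-0.4,0],[-1,0,0,-0.12,0],[-1,0,0,-0.12,0],[-1,0,0,0,0]]';python3 -m pendant '[[0.09,0,0,0,0],[0.09,0,0,0,0],[0.09,0,0,0,0],[0.09,0,0,1,0],[0.09,0,0,1,0],[0.09,0,0,0.6,0],[0.09,-0.4,-0.2,0.6,0],[0.09,-0.4,-0.2,0.6,0]]'; python3 -c "
from h import *
st(); c=cam('wrist'); cv2.imwrite('pics/w27.png',c['frame'])"
```

```text
time_s: 50.55
tool_pos: [0.5465, 0.0782, 0.0319]
tool_rot: [-0.001, -0.001, -0.707, 0.707]
wrist_force: [0.4, 0.1, -1.1]
gripper_width: 0.382
time_s: 51.55
tool_pos: [0.5048, 0.0577, 0.222]
tool_rot: [-0.0, -0.0, -0.707, 0.707]
wrist_force: [0.4, -0.7, 0.3]
gripper_width: 0.544
t 51.55 pos [0.5048 0.0577 0.222 ] jawyaw -90.0 y [ 0. -0. -1.] F [ 0.4 -0.7  0.3] w 0.544 j6 1.45
```

View pics/w27.png

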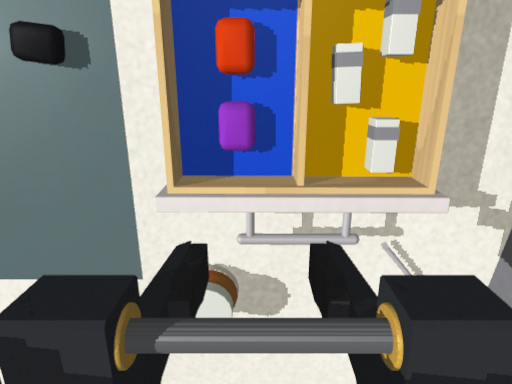

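```bash
python3 -m pendant '[[-1,-0.7,-0.4,0,0],[-1,-0.7,-0.38,0,0],[-1,-0.8,0,0,0],[-1,0,0,0,0],[-1,0,0,0,0],[-1,0,0,0,0]]' 20; python3 -c "
from h import *
st(); c=cam('wrist'); cv2.imwrite('pics/w28.png',c['frame']);c=cam('top'); cv2.imwrite('pics/t28.png',c['frame'])"
```

```text
time_s: 52.35
tool_pos: [0.3964, 0.0188, 0.2211]
tool_rot: [-0.0, -0.0, -0.707, 0.707]
wrist_force: [-0.3, 0.6, -0.3]
gripper_width: 0.005
t 52.35 pos [0.3964 0.0188 0.2211] jawyaw -90.0 y [ 0. -0. -1.] F [-0.3  0.6 -0.3] w 0.005 j6 1.32
```

View pics/w28.png

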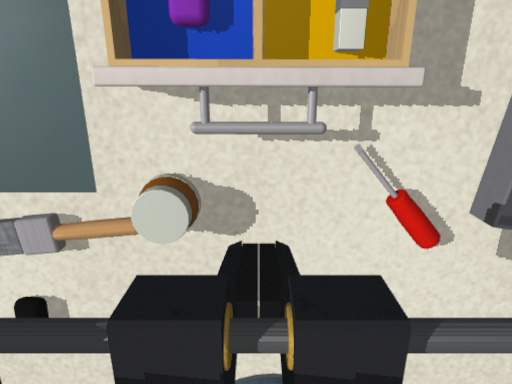

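View pics/t28.png

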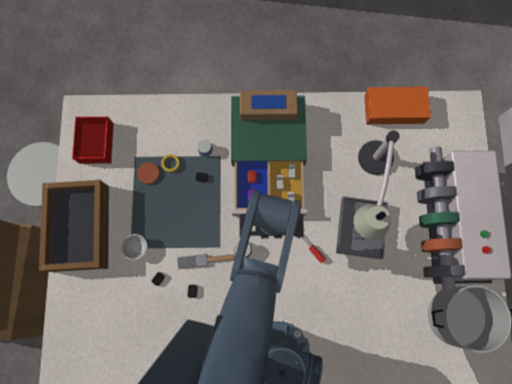

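```bash
python3 -m pendant '[[-1,0,0,-1,0],[-1,0,0,-1,0],[-1,0,0,-1,0],[-1,0,0,-0.5,0],[-1,0,0,0,0]]'; python3 -m pendant '[[-1,0.2,0,0,0],[-1,0.2,0,0,0],[-1,0.2,0,0,0],[-1,0.3,0,0,0],[-1,0.3,0,0,0],[-1,0.3,0,0,0],[-1,0,0,0,0]]'; python3 -c "
from h import *
st(); c=cam('side'); crop(c,'s29.png',120,110,360,260,3.3)"
```

```text
time_s: 53.08
tool_pos: [0.3939, 0.0194, 0.0441]
tool_rot: [-0.002, -0.002, 0.708, -0.707]
wrist_force: [0.7, 0.2, 0.5]
gripper_width: 0.008
time_s: 53.95
tool_pos: [0.4721, 0.0187, 0.0461]
tool_rot: [-0.001, -0.001, -0.707, 0.707]
wrist_force: [-0.4, -0.6, -0.0]
gripper_width: 0.004
t 53.95 pos [0.4721 0.0187 0.0461] jawyaw -90.0 y [ 0.002 -0.    -1.   ] F [-0.4 -0.6 -0. ] w 0.004 j6 1.36
```

View pics/s29.png

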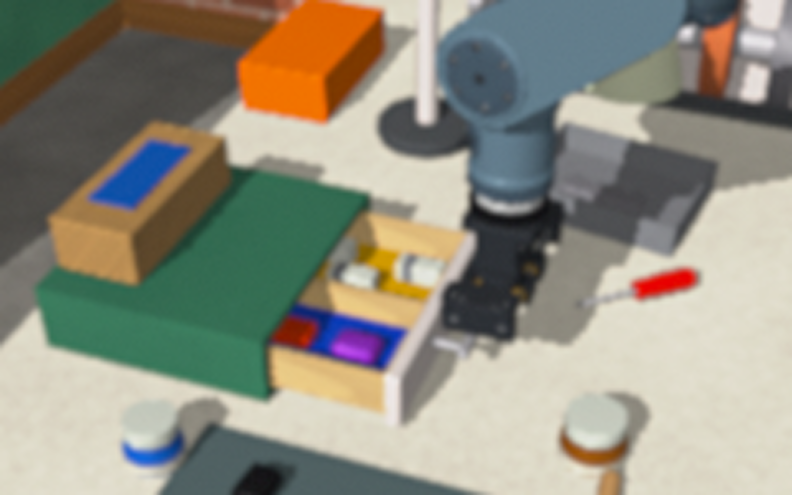

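```bash
python3 -m pendant '[[-1,0.3,0,0,0],[-1,0.3,0,0,0],[-1,0.3,0,0,0],[-1,0.3,0,0,0],[-1,0.3,0,0,0],[-1,0.3,0,0,0],[-1,0.3,0,0,0],[-1,0,0,0,0]]'; python3 -m pendant '[[-1,0.15,0,0,0],[-1,0.12,0,0,0],[-1,0,0,0,0]]';  python3 -m pendant '[[-1,0.1,0,0,0],[-1,0.1,0,0,0],[-1,0,0,0,0]]'
```

```text
time_s: 55.0
tool_pos: [0.5767, 0.0187, 0.046]
tool_rot: [-0.0, -0.001, -0.707, 0.707]
wrist_force: [0.5, -0.4, 0.4]
gripper_width: 0.001
time_s: 55.38
tool_pos: [0.5895, 0.0188, 0.0461]
tool_rot: [-0.0, -0.0, -0.707, 0.707]
wrist_force: [0.7, -0.3, -0.4]
gripper_width: 0.006
time_s: 55.75
tool_pos: [0.5976, 0.019, 0.0456]
tool_rot: [-0.001, -0.001, 0.707, -0.707]
wrist_force: [-7.0, -0.1, 3.3]
gripper_width: 0.006
```

```bash
python3 -m pendant '[[-1,0.06,0,0,0],[-1,0,0,0,0]]'; python3 -m pendant '[[-1,0.06,0,0,0],[-1,0,0,0,0]]'; python3 -c "
from h import *
c=cam('side'); crop(c,'s30.png',120,110,360,260,3.3)"
```

```text
time_s: 56.0
tool_pos: [0.5978, 0.019, 0.0454]
tool_rot: [-0.003, -0.004, 0.707, -0.707]
wrist_force: [-17.7, -1.7, 14.4]
gripper_width: 0.006
time_s: 56.25
tool_pos: [0.598, 0.0191, 0.0451]
tool_rot: [-0.006, -0.006, 0.707, -0.707]
wrist_force: [-29.5, -3.6, 23.0]
gripper_width: 0.007
```

View pics/s30.png

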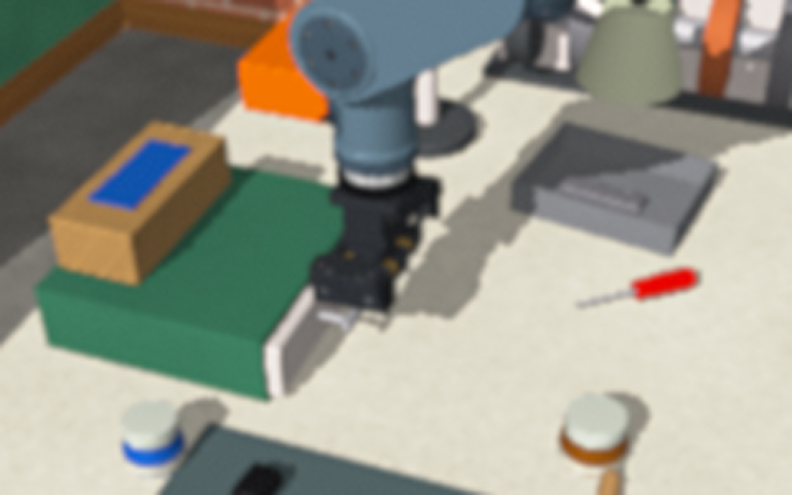

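Fully shut against its stop. Back away and retreat clear.

```bash
python3 -m pendant '[[-1,-0.3,0,0,0],[-1,-0.6,0,0,0],[-1,-0.6,0,0.5,0],[-1,-0.6,0.2,1,0],[-1,-0.6,0.4,1,0],[-1,-0.4,0.4,1,0],[-1,0,0.6,1,0],[-1,0,0.6,0,0]]'; python3 -m pendant '[[-1,0,0.6,0,0],[-1,0,0,0,0],[-1,0,0,0,0]]'; python3 -c "
from h import *
st(); c=cam('side'); cv2.imwrite('pics/s31.png',c['frame']);c=cam('top'); cv2.imwrite('pics/t31.png',c['frame']);crop(c,'t32.png',210,80,410,270,4)"
```

```text
time_s: 57.3
tool_pos: [0.4527, 0.1298, 0.2765]
tool_rot: [0.004, 0.004, 0.707, -0.707]
wrist_force: [-0.3, -0.3, -0.5]
gripper_width: 0.005
time_s: 57.68
tool_pos: [0.45, 0.1584, 0.2709]
tool_rot: [-0.0, 0.0, -0.707, 0.707]
wrist_force: [0.8, -0.5, 0.2]
gripper_width: 0.001
t 57.67 pos [0.45   0.1584 0.2709] jawyaw -90.0 y [ 0. -0. -1.] F [ 0.8 -0.5  0.2] w 0.001 j6 1.66
```

View pics/s31.png

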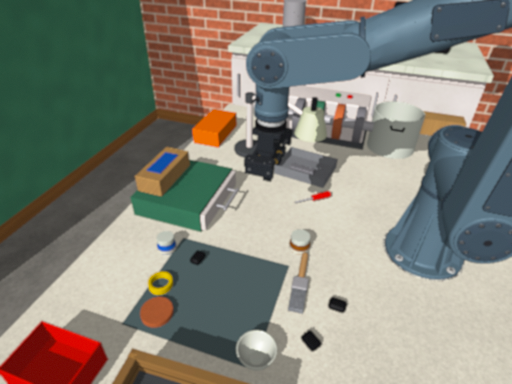

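View pics/t31.png

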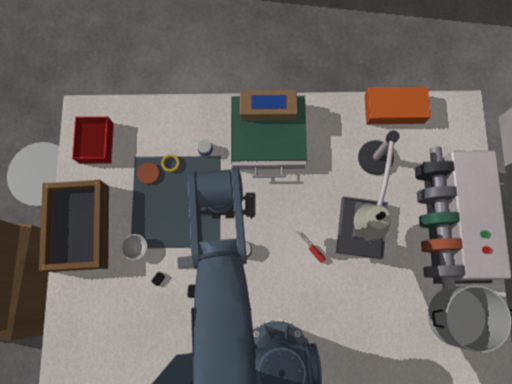

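View pics/t32.png

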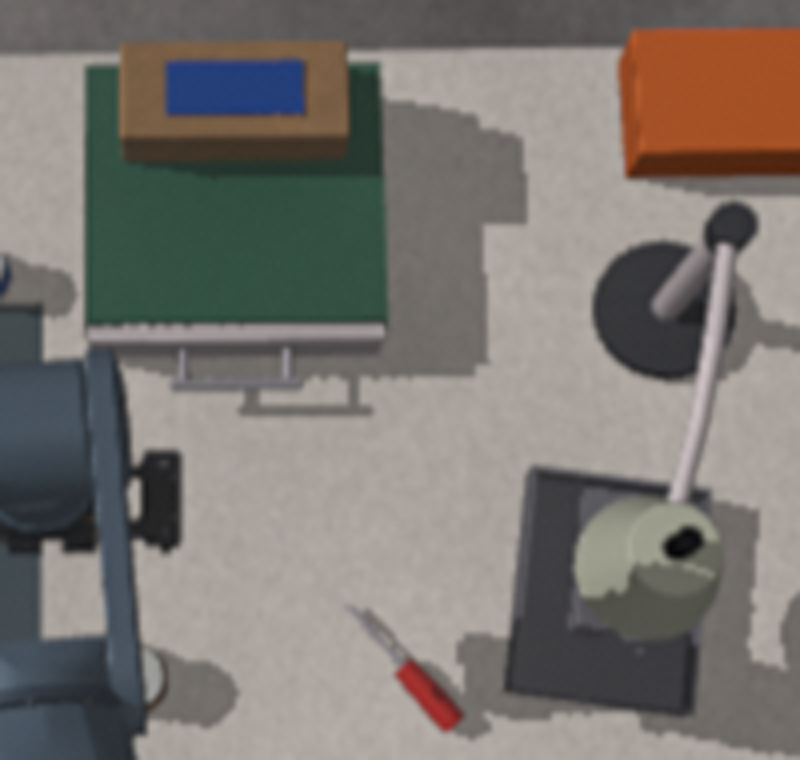

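Drawer is shut against the unit front, the lamp hangs over the pan (knob at about (381,215)), the mat holds only the bystanders and the black look-alike, and the gripper touches nothing. I'm handing in.

```bash
python3 -c "
from h import *
t=cam('top');print(pix2w(t,381,215.5,.298))
print(env.sign_off())"
```

```text
[ 0.42522638 -0.30971167  0.298     ]
the job is handed in; nothing more can be done
None
```

The job is done and handed in at about 58 s. I swung the lamp over the pan, pulled the drawer to its stop and loaded the pieces. I then pushed the drawer shut until the force showed it was on its stop.

- **Pieces:** The red and purple stones went into the blue lane and the three sticks into the yellow lane. No green stone was on the bench, and I left the three black look-alikes where they were. The red stone looked brighter than "red-brown", but it was the only reddish one, so I took it as the one meant.
- **Lamp:** The last measured knob position is (0.425, -0.310), against a pan centre of about (0.427, -0.310).
- **Drawer and lanes:** The drawer front is flush with the unit. With the drawer open, the last views showed every piece in its lane. A view partway through the push still showed them in place, but I could not see inside once it was shut.
- **Bystanders:** In the last pictures all appear where they began, and the gripper is clear of everything.
- **Irregularity:** The first stick shifted about 4 cm within its lane after I placed it. It stayed in the lane, and I placed the others around it.

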